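# Clamp a frame tube in the hinged jig clamp

## Robot

A 6-joint arm with a two-finger parallel gripper is mounted at the origin on the work surface. World frame = base frame: x ahead of the robot, y to its left, z up, the work surface at z = 0. Lengths are in m, angles in rad, forces in N, time in s.
With the tool pointing down it reaches from about 0.375 to 0.925 m from the base axis. Payload 5.7 kg.
Tool frame: the origin (TCP) lies on the centre line of the jaws, within the pads' length; the fingertips stand 8 mm ahead of it and the grasp point (between the pads) lies 11 mm behind it; z points along the fingers, y is the line along which they close (so a half turn about z gives the same grasp; the last joint's range is limited). The gripper opens to 88 mm and grips with 3 to 60 N. Pads are 20 mm wide; open, the fingers measure 115 mm over their backs; the gripper's body (75 mm by 178 mm) begins 61 mm behind the grasp point.
Start: joints at [1.01, 0.359, 1.51, -0, 1.272, -0.115], TCP at [0.259, 0.541, 0.195] pointing down, gripper open.
Joint ranges: [-2.97, 2.97], [-1.01, 2.36], [0.21, 2.38], [-0.96, 4.11], [0.2, 2.71], [-2.98, 2.98]. Speed limits (rad/s): [2.39, 2.39, 3.14, 3.14, 3.14, 3.14].

## Interface

Orientations are given as [roll, pitch, yaw] about the fixed x, y, z axes, in that order (R = Rz(yaw) Ry(pitch) Rx(roll)).
In Python, from bench import status, cams, job gives the robot as it stands.
- The arm moves only by the tool send_rows, never from a script. Its arguments are lists of equal length, an entry for each row: "translation": the shift along the tool's x, y, z in m, a list of three; "dr": the turn, a rotation vector about the tool's x, y, z in degrees, a list of three. A call has 1 to 12 rows; each row shifts and turns the commanded pose from where the row before left it, along the tool's axes as they then stand; what a row does not reach is not made up. A row lasts 1/8 s, in which the tool goes at most 62.5 mm and 10.7 degrees, less where a joint would pass 70% of its speed; a pose out of reach is approached as far as the arm can. A call with a gripper value outside its range is refused whole. "hand" is the opening in per cent of the stroke, from 0 (shut) to 100 (fully open), set as the call begins (left out, the last holds). The fingers move at their own pace and stop on an object; the grip force is fixed at half the most. Time passes only in rows, so rows that do not move let the fingers close. It gives the time, the measured TCP pose, the force, the opening and the grip force at its end, in the units of the state.
- status.sense(): the state, without advancing time (a new reading comes with each control period).
- cams.grab_frame(name): name is "scene" or "side" or "wrist"; returns a dict with "image" (400x640x3 uint8, red, green, blue), "fx", "fy", "cx", "cy" (pixels), "k1" (the pictures are not rectified: a ray, as slopes to the right and down, at radius r is drawn at 1 + k1 r^2 times it, then the intrinsics apply), "rvec" (rotation vector, rad) and "tvec" (3), from world to camera coordinates, as OpenCV has them; the wrist camera has in their place "mount" (4x4, takes a point from camera to tool coordinates, whose origin is the TCP and whose axes are the flange's). Camera axes: x right, y down, z forward; pixel columns grow to the right and rows downward; lengths in m; the calibration is good to about 2 mm. A picture is of the moment at which its call begins: read the wrist's pose just before it. There is no depth.
- job.finish_job(): hands the job in; it is judged then, once.
The state is a dict: "time_s": time; "q": joint angles; "qd": joint speeds; "joint_torque": joint torques, N m; "tool_pos": TCP position; "tool_rot": TCP orientation; "contact_force": force on the tool from outside, world axes, zero at the start; "wrist_torque": the same for the moment, N m; "width": finger opening in m; "grasp_force": force on a finger pad.
Only numpy, scipy, OpenCV 4.12 (cv2) and the standard library are available. Lean on these libraries where they do the work, as an engineer would, in place of code of your own. Each camera call takes 0.05 s, during which the arm holds its last target. There are 200 camera calls.

## Task

Slide the loose tube along its saddles until its end is up against the yellow stop, then swing the clamp's red hinged half over the tube and press it fully home. Then swing the spring-loaded bolt up into the slot of the red half, drawing it out so that its nut passes over the ear's upturned lip, and let it down behind the lip until the nut sits on the ear. Go gently, by feel: do not ram the tube into the stop, squash it under the clamp, force the bolt or let it snap down, and leave the other things on the bench where they are.

Things in the scene. Friction and masses are not known exactly. Their poses are not given: they have to be found in the camera images.
- jig: frame jig fixed to the bench: aluminium slotted base 100 x 400 x 30 mm. Origin: centre of its underside, on the bench. x across the base, y along it and along the tube (towards the yellow stop), z up; turned about z by up to 17 degrees. Offsets called 'jig' are in this frame, in mm. The tube's axis lies at jig x 0, z 85 in a V saddle and in the clamp's lower half.
- v_saddle (a point): on the tube's axis over the middle of the grey V saddle (30 mm long along y) at jig 0, -90, 85
- hinge_pin (a point): middle of the clamp's hinge pin, which runs along y, at jig 36, 60, 85 on the clamp's +x side. The clamp's grey lower half is 36 mm long along y.
- bolt_pin (a point): middle of the swing bolt's pin, which runs along y, at jig -44, 60, 63 on the clamp's -x side
- stop: yellow stop plate, 66 mm wide and 78 mm tall, on the end of the base, fixed; its face that meets the tube looks to -y at jig y = 150 mm. Origin: foot of that face, at z = 30 mm.
- stop_face (a point): point on the stop's face on the tube's axis line (jig 0, 150, 85 mm)
- tube: loose bright steel tube, 42 mm outside diameter, 300 mm long, thin wall, 0.45 kg, lying in the two saddles. Origin: its centre on the axis; its y is the tube's axis, towards the stop. It starts 15 to 50 mm short of the stop and slides with about 3 N.
- tube_head (a point): centre of the tube's end face that must meet the stop
- tube_tail (a point): centre of the tube's other, free end face, 150 mm from its middle; it overhangs the V saddle by 45 mm and more and can be pushed
- cap: red hinged half of the clamp: strap 36 mm wide with a flat forked ear, 0.3 kg. Origin on the hinge pin. Its axes are parallel to the jig's when it is level; strap top then at jig z 117, screw end at 138. It opens about +y: the ear rises and goes over to +x; starts 75 to 110 degrees open. Stiff hinge: stays where left, 5 to 6 N at the ear moves it. Home is where its pad bears on the tube.
- cap_ear (a point): on the slot's middle line, level with the ear's top face: in the cap's frame -84.5, 0, 12 mm (cap level: jig -48.5, 60, 97). Ear 8 mm thick, 40 mm wide along y, from jig x -22 to its tip at -59. The slot, 14 mm wide, runs from the tip in to x -37, its mouth flared to 19 mm. Along the tip, beside the slot, a lip 3.5 mm wide stands 3 mm up. The bolt goes in only with the cap home.
- bolt: swing bolt, 10 mm shank, 59 mm long, on a spring foot. Its z runs along the bolt to its free end; origin on its pin when not drawn out. Hangs out to -x at its end stop, 109 degrees from upright; swings freely. Pulled along z it draws out up to 22 mm against a spring (3 N at first, 0.4 N more per mm). Its eye slides 3.5 mm either way along the pin and starts anywhere in that play.
- nut (a point): centre of the brass flanged nut on the bolt, 41 mm from the pin undrawn: hexagon 19 mm across flats (two flats face +y and -y), 20 mm tall; under it a flange, 24 mm diameter, 4 mm thick, its underside 14 mm below this point. To pass the lip it needs 7 to 19 mm of draw (by how the cap sits); seated, 1 to 13 mm of draw is left and it stands upright or leans 4 degrees to +x on the slot's bottom.
- flange (a point): centre of the nut flange's underside, on the bolt's axis, 14 mm below the nut's centre (27 mm from the pin undrawn); seated it lies level with the ear's top face, between the lip and the slot's bottom
- spare_nut: loose spare brass flanged nut, 20 mm tall, lying on the jig's base below the tube; leave it
- spanner: loose steel spanner, 200 mm, lying on the bench along the jig's +x side; leave it
- hammer: loose hammer with wooden handle, 260 mm; leave it
- sprocket: loose chain sprocket, 90 mm diameter; leave it
- oil_tin: loose oil can, 66 mm diameter, 130 mm tall; leave it
- offcut: loose timber offcut, 160 x 70 x 35 mm; leave it
- mug: loose blue mug, 80 mm diameter, 95 mm tall; leave it
- crown (a point): top of the cap's crown on the set screw's axis, in the cap's frame -36, 0, 31 mm. The screw carries a pressure pad (18 mm) under the crown that bears on the tube; leave it. Its setting differs by up to 2.5 mm either way each time and is not known, so the cap comes home anywhere from 4 degrees above level to 4 below (its ear up to 6 mm higher or lower): to be found by feel.

How it is judged:
By the outcome, as a careful person would: the job done as asked, in the order asked, and still so for the second after the job is handed in, with the robot touching nothing.
It also fails if it takes over 59 s, if anything falls off the work surface, if the arm or the gripper's body presses on something with over 40 N, if the wrist force passes 120 N, or if a joint passes its speed limit or range.

## Working session

There is one attempt and no reset: what is moved stays moved. The work goes in short steps, Python scripts to look and compute and a tool call to move; the robot and the scene stay as the last step left them, time stands still between calls to the robot, and variables do not carry over. Pictures are saved under pics/ and viewed, at most 11 in all, crops included, and the job is handed in when it is done.

Besides the shell and the picture viewer there is one more tool, called after ">>>" by a JSON object that holds its "method" and its "body", one argument or row to a line. send_rows: Moves the arm, as the interface text tells. Its arguments: {"type":"object","properties":{"translation":{"type":"array"},"dr":{"type":"array"},"hand":{"type":"number"}},"required":["translation","dr"]}

```bash
ls; mkdir -p pics; python3 - <<'E'
from bench import status,cams
import cv2
s=status.sense();print({k:s[k] for k in("time_s","tool_pos","tool_rot","contact_force","width")})
ims=[]
for n in("scene","side"):
    f=cams.grab_frame(n);print(n,{k:v for k,v in f.items() if k!="image"})
    cv2.imwrite(f"pics/{n}0.png",f["image"][:,:,::-1])
E
```

```text
pics
{'time_s': 0.0, 'tool_pos': array([0.25830403, 0.54075297, 0.19402511]), 'tool_rot': array([-3.13982652e+00, -2.22889380e-04,  2.69581865e+00]), 'contact_force': array([-1.18769253, -0.22601686,  0.56930433]), 'width': 0.08804049513397295}
scene {'fx': 364.81107919836336, 'fy': 364.81107919836336, 'cx': 317.1633932556006, 'cy': 196.27903611938697, 'k1': -0.022226895551018547, 'rvec': array([ 1.08577287,  2.32269603, -1.10564657]), 'tvec': array([ 0.36582419, -0.20390025,  1.60450251])}
side {'fx': 506.41132814415147, 'fy': 506.41132814415147, 'cx': 326.3394844303121, 'cy': 200.7599481475767, 'k1': -0.05490649833926552, 'rvec': array([ 2.29634616, -0.27661891,  0.12606853]), 'tvec': array([-0.55542331,  0.16576028,  1.27284189])}
```

View pics/scene0.png

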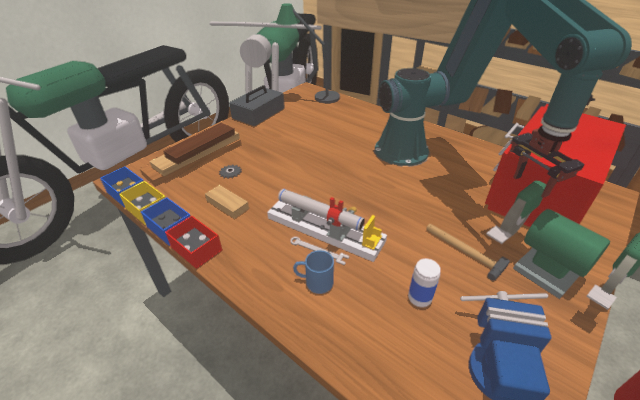

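View pics/side0.png

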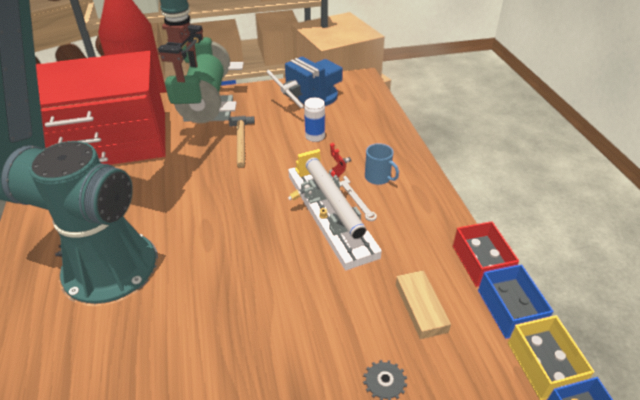

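Scene view: jig from (270,215) to the stop at (375,235). Side view: jig from (362,262) to the yellow stop at (305,160), the red cap open at (340,158) and the brass nut at about (293,195).

```bash
cat > h.py <<'E'
import numpy as np,cv2
from scipy.spatial.transform import Rotation as Rot
from bench import status,cams
def ray(f,uv,s=None):
    k=f["k1"];K=np.array([[f["fx"],0,f["cx"]],[0,f["fy"],f["cy"]],[0,0,1.]])
    p=cv2.undistortPoints(np.array([[uv]],float),K,np.array([k,0,0,0.]))[0,0]
    d=np.array([p[0],p[1],1.])
    if "mount" in f:
        T=toolT(s)@f["mount"];return T[:3,3],T[:3,:3]@d
    R=cv2.Rodrigues(f["rvec"])[0];return -R.T@f["tvec"],R.T@d
def toolT(s):
    T=np.eye(4);T[:3,:3]=Rot.from_euler("xyz",s["tool_rot"]).as_matrix();T[:3,3]=s["tool_pos"];return T
def onz(f,uv,z,s=None):
    c,d=ray(f,uv,s);return c+d*(z-c[2])/d[2]
def tri(rs):
    A=0;b=0
    for c,d in rs:
        d=d/np.linalg.norm(d);P=np.eye(3)-np.outer(d,d);A=A+P;b=b+P@c
    return np.linalg.solve(A,b)
def proj(f,P,s=None):
    P=np.asarray(P,float).reshape(-1,3)
    K=np.array([[f["fx"],0,f["cx"]],[0,f["fy"],f["cy"]],[0,0,1.]]);D=np.array([f["k1"],0,0,0.])
    if "mount" in f:
        T=np.linalg.inv(toolT(s)@f["mount"]);r=cv2.Rodrigues(T[:3,:3])[0];t=T[:3,3]
    else: r,t=f["rvec"],f["tvec"]
    return cv2.projectPoints(P,r,t,K,D)[0][:,0]
E
python3 - <<'E'
from h import *
a=cams.grab_frame("scene");b=cams.grab_frame("side")
A=cv2.resize(a["image"][180:260,260:395],None,fx=3.9,fy=3.9,interpolation=2)
B=cv2.resize(b["image"][140:275,270:390],None,fx=4,fy=4,interpolation=2)
c=np.zeros((600,800,3),np.uint8)
B=B[:,:];c[:312,:400]=cv2.resize(A,None,fx=.76,fy=.76)[:312,:400].repeat(1,0) if 0 else 0
A2=cv2.resize(a["image"][185:260,262:392],(390,225),interpolation=2)
c[:225,:390]=A2;c[:540,400:800]=cv2.resize(b["image"][140:275,280:380],(400,540),interpolation=2)
cv2.imwrite("pics/c1.png",c[:,:,::-1])
E
```

```text
(no output)
```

View pics/c1.png

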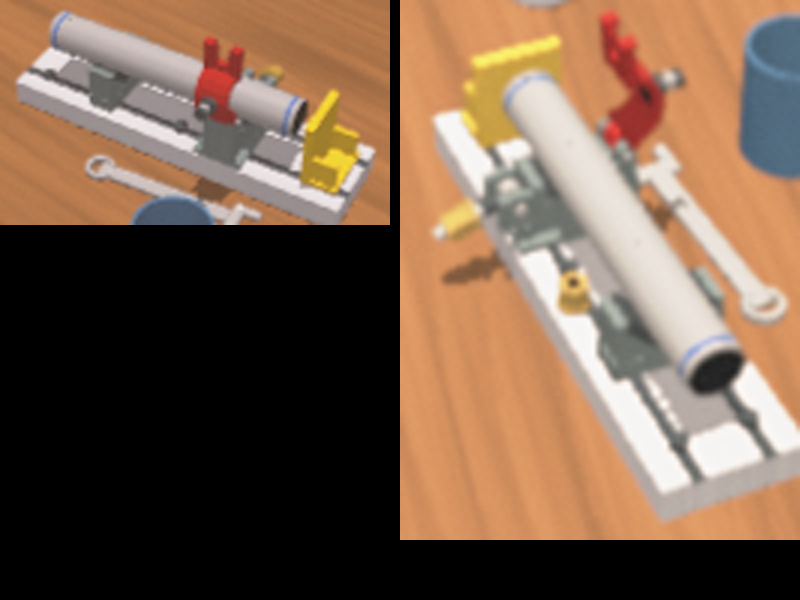

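The crops show the base corners, the tube tail at side crop (713,368), the cap standing open with its ear tips at (610,20), and the nut hanging at (460,220).

```bash
python3 - <<'E'
from h import *
a=cams.grab_frame("scene");b=cams.grab_frame("side")
P={}
for n,uv in dict(mt=(345,263.7),pt=(381,252.5),mh=(288.8,168.8)).items(): P[n]=onz(b,uv,.03);print("side",n,P[n])
for n,uv in dict(pt=(268.7,212.3),ph=(374.7,254.3),mh=(386.7,235.7),mt=(281.3,200)).items(): print("scene",n,onz(a,uv,.03))
s=status.sense();w=cams.grab_frame("wrist");print(w["mount"],w["fx"],w["k1"])
E
```

```text
side mt [ 0.58033842 -0.15762285  0.03      ]
side pt [ 0.6779607  -0.14360193  0.03      ]
side mh [0.51518403 0.24084191 0.03      ]
scene pt [ 0.67590066 -0.1248772   0.03      ]
scene ph [0.6044603  0.26089665 0.03      ]
scene mh [0.51456371 0.24710892 0.03      ]
scene mt [ 0.60134941 -0.13762547  0.03      ]
[[-7.17127274e-04 -9.56664731e-01 -2.91190794e-01  8.06504493e-02]
 [ 9.99999557e-01 -5.08749301e-04 -7.91317749e-04 -1.98793771e-04]
 [ 6.08882668e-04 -2.91191233e-01  9.56664672e-01 -1.90049505e-01]
 [ 0.00000000e+00  0.00000000e+00  0.00000000e+00  1.00000000e+00]] 324.36082338162896 0.011348612145412702
```

>>> {"method": "send_rows", "body": {
  "translation": [
    [0,0,-0.045],
    [0,0,-0.05],
    [0,0,-0.045]
  ],
  "dr": [
    [0,0,0],
    [0,0,0],
    [0,0,0]
  ],
  "hand": 0
}}

```text
time_s: 0.72
tool_pos: [0.2587, 0.5413, 0.3366]
tool_rot: [3.141, 0.0, 2.696]
contact_force: [0.4, 0.3, -0.4]
width: 0.0614
grasp_force: 0.0
```

>>> {"method": "send_rows", "body": {
  "translation": [
    [-0.045,-0.023,0],
    [-0.045,-0.023,0],
    [-0.045,-0.023,0],
    [-0.045,-0.023,0],
    [-0.045,-0.023,0],
    [-0.045,-0.023,0],
    [-0.045,-0.023,0],
    [-0.045,-0.023,0],
    [-0.045,-0.023,0],
    [-0.045,-0.023,0],
    [-0.045,-0.023,0],
    [-0.045,-0.023,0]
  ],
  "dr": [
    [0,0,0],
    [0,0,0],
    [0,0,0],
    [0,0,0],
    [0,0,0],
    [0,0,0],
    [0,0,0],
    [0,0,0],
    [0,0,0],
    [0,0,0],
    [0,0,0],
    [0,0,0]
  ]
}}

```text
time_s: 2.22
tool_pos: [0.6278, 0.058, 0.3348]
tool_rot: [3.141, 0.0, 2.696]
contact_force: [0.1, 1.1, 0.2]
width: 0.0005
grasp_force: 0.0
```

>>> {"method": "send_rows", "body": {
  "translation": [
    [0,0,0],
    [0,0,0],
    [0,0,0],
    [0,0,0],
    [0,0,0],
    [0,0,0],
    [0,0,0],
    [0,0,0],
    [0,0,0],
    [0,0,0],
    [0,0,0],
    [0,0,0]
  ],
  "dr": [
    [0,0,10.5],
    [0,0,10.5],
    [0,0,10.5],
    [0,0,10.5],
    [0,0,10.5],
    [0,0,10.5],
    [0,0,10.5],
    [0,0,10.5],
    [0,0,10.5],
    [0,0,10.5],
    [0,0,10.5],
    [0,0,10.5]
  ]
}}

```text
time_s: 3.72
tool_pos: [0.6268, 0.0595, 0.3347]
tool_rot: [-3.141, 0.0, 0.491]
contact_force: [-0.1, -0.5, 0.7]
width: 0.0004
grasp_force: 0.0
```

>>> {"method": "send_rows", "body": {
  "translation": [
    [0,0,0],
    [0,0,0],
    [0,0,0]
  ],
  "dr": [
    [0,0,9.5],
    [0,0,9.2],
    [0,0,0]
  ]
}}

```text
time_s: 4.1
tool_pos: [0.6268, 0.0595, 0.3347]
tool_rot: [3.142, 0.0, 0.172]
contact_force: [-0.6, 0.6, 0.8]
width: 0.0003
grasp_force: 0.0
```

```bash
python3 - <<'E'
from h import *
s=status.sense();w=cams.grab_frame("wrist");print(s["time_s"],s["q"],s["tool_pos"],np.degrees(s["tool_rot"]),s["contact_force"])
import pickle;pickle.dump((s,w),open("w1.pkl","wb"))
cv2.imwrite("pics/w1.png",w["image"][:,:,::-1])
E
```

```text
4.1 [-1.49844728e-02  3.16475673e-01  1.23401431e+00 -1.06320021e-04
  1.59141736e+00  1.38409100e+00] [0.6268076  0.05947116 0.33473503] [1.79997362e+02 1.88477497e-02 9.83875531e+00] [-0.59409934  0.58042976  0.75326452]
```

View pics/w1.png

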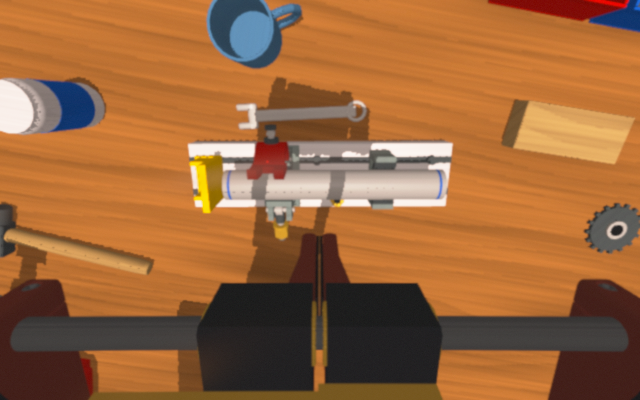

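Wrist view: base top from (190,143) to (451,207), stop at (207,185), tube from about x=224 to 447 on row 184, red cap at (268,160), nut at (281,230).

```bash
python3 - <<'E'
from h import *
import pickle;s,w=pickle.load(open("w1.pkl","rb"))
im=w["image"].astype(int);r,g,b=im[...,0],im[...,1],im[...,2]
wh=((im.min(2)>185)&(im.max(2)-im.min(2)<40)).astype(np.uint8);wh[:130]=0;wh[220:]=0;wh[:,:180]=0;wh[:,460:]=0
wh=cv2.morphologyEx(wh,cv2.MORPH_CLOSE,np.ones((9,9)))
c=max(cv2.findContours(wh,0,2)[0],key=cv2.contourArea);ra=cv2.minAreaRect(c);bx=cv2.boxPoints(ra);print(ra);
for p in bx: print(p,onz(w,p,.03,s)[:2])
# columns/rows profile
for y in (184,): print([tuple(im[y,x]) for x in range(205,235,2)],[tuple(im[y,x]) for x in range(434,456,2)])
for x in (240,300,420): print(x,[(y,tuple(im[y,x])) for y in range(160,212,3)])
nm=((r-b>90)&(g-b>50)&(r>150)&(abs(r-g)<75)).astype(np.uint8);nm[:,:262]=0;nm[:,300:]=0;nm[:215]=0;nm[245:]=0
ys,xs=np.nonzero(nm);print("nut",xs.mean(),ys.mean(),xs.min(),xs.max(),ys.min(),ys.max())
E
```

```text
((396.5, 174.0), (62.0, 109.0), 90.0)
[342. 143.] [0.64858378 0.02772646]
[451. 143.] [ 0.67648645 -0.13477824]
[451. 205.] [ 0.58118967 -0.16321194]
[342. 205.] [0.55147328 0.00885809]
[(np.int64(251), np.int64(216), np.int64(0)), (np.int64(214), np.int64(157), np.int64(14)), (np.int64(159), np.int64(116), np.int64(37)), (np.int64(157), np.int64(115), np.int64(39)), (np.int64(158), np.int64(116), np.int64(37)), (np.int64(157), np.int64(115), np.int64(33)), (np.int64(157), np.int64(114), np.int64(35)), (np.int64(155), np.int64(112), np.int64(35)), (np.int64(173), np.int64(138), np.int64(88)), (np.int64(220), np.int64(195), np.int64(179)), (np.int64(216), np.int64(194), np.int64(187)), (np.int64(127), np.int64(143), np.int64(208)), (np.int64(187), np.int64(177), np.int64(197)), (np.int64(222), np.int64(201), np.int64(187)), (np.int64(222), np.int64(201), np.int64(188))] [(np.int64(224), np.int64(207), np.int64(192)), (np.int64(224), np.int64(206), np.int64(192)), (np.int64(221), np.int64(203), np.int64(194)), (np.int64(129), np.int64(151), np.int64(214)), (np.int64(163), np.int64(167)
[... 2569 characters left out ...]
78, (np.int64(201), np.int64(181), np.int64(168))), (181, (np.int64(216), np.int64(195), np.int64(183))), (184, (np.int64(225), np.int64(208), np.int64(195))), (187, (np.int64(227), np.int64(210), np.int64(196))), (190, (np.int64(222), np.int64(204), np.int64(190))), (193, (np.int64(214), np.int64(194), np.int64(181))), (196, (np.int64(199), np.int64(179), np.int64(167))), (199, (np.int64(229), np.int64(213), np.int64(201))), (202, (np.int64(251), np.int64(243), np.int64(237))), (205, (np.int64(247), np.int64(230), np.int64(219))), (208, (np.int64(200), np.int64(121), np.int64(56))), (211, (np.int64(199), np.int64(119), np.int64(53)))]
nut 281.6271186440678 229.33474576271186 266 299 215 239
```

```bash
python3 - <<'E'
from h import *
import pickle;s,w=pickle.load(open("w1.pkl","rb"))
R=Rot.from_euler("z",9.84,degrees=True).as_matrix()
j=lambda P:np.round(1000*(R.T@P),1)   # rotated world, mm
for n,uv,z in [("head",(189.5,175),.03),("tail",(451.5,175),.03),("-x",(400,206.8),.03),("+x",(400,142.8),.03),("+x0",(400,142.8),.0),
  ("tubetail",(447.5,184),.1055),("tubehead",(221.5,184),.1055),("stoptop",(206.5,184),.108),("nut",(281.6,229.3),.05),("ear?",(260,177),.17)]:
  print(n,j(onz(w,uv,z,s)))
im=w["image"].astype(int)
print([(y,tuple(map(int,im[y,400]))) for y in range(138,166)])
print([(x,tuple(map(int,im[150,x]))) for x in range(184,196)],[(x,tuple(map(int,im[150,x]))) for x in range(446,456)])
# side view for tube centreline & nut; red mask boxes
for n in("scene","side"):
  f=cams.grab_frame(n);i=f["image"].astype(int);r,g,b=i[...,0],i[...,1],i[...,2]
  a,bb=(180,260) if n=="scene" else (140,275);x0,x1=(262,392) if n=="scene" else (280,365)
  m=np.zeros(r.shape,np.uint8);m[a:bb,x0:x1]=((r>110)&(g<60)&(b<70))[a:bb,x0:x1]
  ys,xs=np.nonzero(m);print(n,"red",xs.min(),xs.max(),ys.min(),ys.max(),"top at",xs[ys==ys.min()])
E
```

```text
head [594.3 153.1  30. ]
tail [ 594.  -255.1   30. ]
-x [ 541.8 -178.8   30. ]
+x [ 644.  -171.3   30. ]
+x0 [ 640.1 -178.8    0. ]
tubetail [ 599.  -219.7  105.5]
tubehead [599.3  81.3 105.5]
stoptop [600.  100.3 108. ]
nut [511.2  10.4  50. ]
ear? [624.   17.5 170. ]
[(138, (187, 113, 53)), (139, (165, 102, 54)), (140, (136, 94, 68)), (141, (137, 115, 102)), (142, (170, 152, 144)), (143, (227, 209, 200)), (144, (249, 239, 234)), (145, (252, 245, 240)), (146, (252, 245, 241)), (147, (251, 244, 239)), (148, (251, 244, 239)), (149, (251, 244, 239)), (150, (251, 244, 240)), (151, (252, 245, 241)), (152, (252, 246, 242)), (153, (252, 246, 242)), (154, (252, 245, 241)), (155, (250, 241, 236)), (156, (233, 219, 210)), (157, (153, 142, 137)), (158, (102, 100, 97)), (159, (89, 87, 85)), (160, (69, 67, 66)), (161, (66, 64, 61)), (162, (93, 87, 83)), (163, (132, 121, 116)), (164, (160, 145, 140)), (165, (166, 150, 144))]
[(184, (205, 123, 54)), (185, (204, 123, 55)), (186, (204, 122, 55)), (187, (208, 130, 71)), (188, (226, 172, 138)), (189, (245, 227, 216)), (190, (249, 239, 233)), (191, (250, 241, 235)), (192, (250, 241, 236)), (193, (250, 241, 235)), (194, (250, 241, 235)), (195, (250, 241, 235))] [(446, (250, 241, 235)), (447, (250, 241, 235)), (448, (250, 241, 235)), (449, (249, 240, 234)), (450, (248, 237, 230)), (451, (238, 215, 199)), (452, (203, 147, 115)), (453, (182, 112, 56)), (454, (179, 108, 50)), (455, (179, 106, 49))]
scene red 327 342 198 225 top at [331 332 333]
side red 331 344 144 175 top at [332]
```

```bash
cat >> h.py <<'E'
J0=np.array([.5933,.0522,0]);RJ=Rot.from_euler("z",9.84,degrees=True).as_matrix()
def toj(P): return np.round(1000*(RJ.T@(np.asarray(P)-J0)),1)
def fromj(p): return J0+RJ@(np.asarray(p,float)/1000)
E
python3 - <<'E'
from h import *
import pickle;s,w=pickle.load(open("w1.pkl","rb"))
a=cams.grab_frame("scene");b=cams.grab_frame("side")
for p,q in [((332,199),(337.5,150)),((341,201.5),(332.5,145))]:
  P=tri([ray(a,p),ray(b,q)]);print(toj(P),proj(a,P),proj(b,P))
print("tcp",toj(s["tool_pos"]))
for phi in (75,85,95,105):
  c,sn=np.cos(np.radians(phi)),np.sin(np.radians(phi))
  T=[fromj((36+x*c+z*sn,60+y,85-x*sn+z*c)) for x,y,z in((-95,-14,12),(-95,14,12),(-36,0,31))]
  print(phi,proj(a,T).round(0).tolist(),proj(b,T).round(0).tolist(),proj(w,T,s).round(0).tolist())
for x in(268,):print([(y,tuple(map(int,w["image"][y,x]))) for y in range(138,186,2)])
E
```

```text
[ 41.4  49.  178.5] [[331.12912189 199.46080705]] [[336.54211069 149.47597718]]
[ 38.6  76.6 177.8] [[339.89771478 202.10416016]] [[331.31775725 144.32223684]]
tcp [ 34.3   1.4 334.7]
75 [[333.0, 195.0], [342.0, 198.0], [332.0, 216.0]] [[331.0, 151.0], [326.0, 146.0], [340.0, 161.0]] [[278.0, 186.0], [253.0, 186.0], [271.0, 148.0]]
85 [[331.0, 198.0], [339.0, 201.0], [331.0, 219.0]] [[336.0, 150.0], [332.0, 144.0], [342.0, 161.0]] [[278.0, 171.0], [252.0, 171.0], [271.0, 142.0]]
95 [[328.0, 202.0], [336.0, 205.0], [330.0, 222.0]] [[342.0, 149.0], [338.0, 143.0], [344.0, 162.0]] [[277.0, 155.0], [251.0, 155.0], [272.0, 136.0]]
105 [[325.0, 206.0], [334.0, 210.0], [329.0, 224.0]] [[347.0, 149.0], [343.0, 143.0], [346.0, 164.0]] [[277.0, 140.0], [251.0, 140.0], [272.0, 131.0]]
[(138, (86, 80, 76)), (140, (56, 56, 55)), (142, (59, 56, 55)), (144, (102, 40, 37)), (146, (133, 20, 14)), (148, (137, 21, 17)), (150, (138, 21, 14)), (152, (140, 27, 19)), (154, (142, 30, 22)), (156, (145, 38, 27)), (158, (146, 41, 33)), (160, (163, 46, 35)), (162, (176, 54, 44)), (164, (148, 57, 47)), (166, (140, 61, 48)), (168, (150, 62, 53)), (170, (149, 61, 50)), (172, (148, 71, 61)), (174, (154, 129, 119)), (176, (169, 151, 139)), (178, (174, 157, 146)), (180, (203, 183, 170)), (182, (214, 193, 180)), (184, (223, 205, 192))]
```

>>> {"method": "send_rows", "body": {
  "translation": [
    [-0.009,0.05,0.02],
    [-0.009,0.05,0.02],
    [-0.008,0.05,0.02],
    [-0.008,0.051,0.02],
    [0,0,0.05],
    [0,0,0.05],
    [0,0,0.05],
    [0,0,0.037],
    [0,0,0]
  ],
  "dr": [
    [0,0,0],
    [0,0,0],
    [0,0,0],
    [0,0,0],
    [0,0,0],
    [0,0,0],
    [0,0,0],
    [0,0,0],
    [0,0,0]
  ]
}}

```text
time_s: 5.48
tool_pos: [0.6248, -0.1435, 0.0649]
tool_rot: [-3.138, 0.006, 0.171]
contact_force: [0.4, -0.6, 0.3]
width: 0.0004
grasp_force: 0.0
```

>>> {"method": "send_rows", "body": {
  "translation": [
    [0,-0.005,0],
    [0,-0.004,0],
    [0,-0.003,0],
    [0,-0.003,0],
    [0,-0.003,0]
  ],
  "dr": [
    [0,0,0],
    [0,0,0],
    [0,0,0],
    [0,0,0],
    [0,0,0]
  ]
}}

```text
time_s: 6.1
tool_pos: [0.6245, -0.1265, 0.0682]
tool_rot: [3.141, -0.0, 0.17]
contact_force: [-0.7, 1.3, -0.1]
width: 0.0004
grasp_force: 0.0
```

>>> {"method": "send_rows", "body": {
  "translation": [
    [0,-0.002,0],
    [0,-0.002,0],
    [0,-0.002,0],
    [0,-0.002,0]
  ],
  "dr": [
    [0,0,0],
    [0,0,0],
    [0,0,0],
    [0,0,0]
  ]
}}

```text
time_s: 6.6
tool_pos: [0.6232, -0.1191, 0.0679]
tool_rot: [3.141, -0.0, 0.17]
contact_force: [0.3, -2.9, 0.1]
width: 0.0004
grasp_force: 1.2
```

>>> {"method": "send_rows", "body": {
  "translation": [
    [0,-0.002,0],
    [0,-0.002,0],
    [0,-0.002,0]
  ],
  "dr": [
    [0,0,0],
    [0,0,0],
    [0,0,0]
  ]
}}

```text
time_s: 6.98
tool_pos: [0.6221, -0.1128, 0.0679]
tool_rot: [3.142, 0.0, 0.17]
contact_force: [-0.2, -3.0, 0.1]
width: 0.0006
grasp_force: 1.1
```

>>> {"method": "send_rows", "body": {
  "translation": [
    [0,-0.0015,0],
    [0,-0.0015,0]
  ],
  "dr": [
    [0,0,0],
    [0,0,0]
  ]
}}

```text
time_s: 7.22
tool_pos: [0.6215, -0.1098, 0.0679]
tool_rot: [3.142, 0.0, 0.17]
contact_force: [-0.2, -3.3, -0.0]
width: 0.0002
grasp_force: 1.1
```

>>> {"method": "send_rows", "body": {
  "translation": [
    [0,-0.001,0],
    [0,-0.001,0]
  ],
  "dr": [
    [0,0,0],
    [0,0,0]
  ]
}}

```text
time_s: 7.48
tool_pos: [0.6211, -0.1079, 0.0678]
tool_rot: [3.141, 0.0, 0.17]
contact_force: [1.4, -2.4, 0.2]
width: 0.0002
grasp_force: 1.1
```

>>> {"method": "send_rows", "body": {
  "translation": [
    [0,-0.001,0],
    [0,-0.001,0]
  ],
  "dr": [
    [0,0,0],
    [0,0,0]
  ]
}}

```text
time_s: 7.72
tool_pos: [0.6208, -0.1059, 0.0678]
tool_rot: [3.142, 0.0, 0.17]
contact_force: [0.3, -2.7, -1.0]
width: 0.0004
grasp_force: 1.1
```

```bash
python3 - <<'E'
from h import *
s=status.sense();w=cams.grab_frame("wrist");print(toj(s["tool_pos"]),s["contact_force"])
im=w["image"].astype(int)
T=proj(w,[fromj((0,150,106)),fromj((0,-150,106)),fromj((0,145,106)),fromj((0,150,108))],s);print(T)
b=cams.grab_frame("side");a=cams.grab_frame("scene")
B=cv2.resize(b["image"][140:205,280:345],(400,400),interpolation=2);A=cv2.resize(a["image"][200:260,330:392],(400,400),interpolation=2)
cv2.imwrite("pics/c2.png",np.hstack([A,B])[:,:,::-1])
E
```

```text
[ 1.000e-01 -1.605e+02  6.780e+01] [ 0.30533345 -2.69489377 -1.02163889]
[[-300.94618107  263.64941264]
 [ 298.9079615   259.99930156]
 [-290.24672054  263.55083001]
 [-308.60218329  265.63951531]]
```

View pics/c2.png

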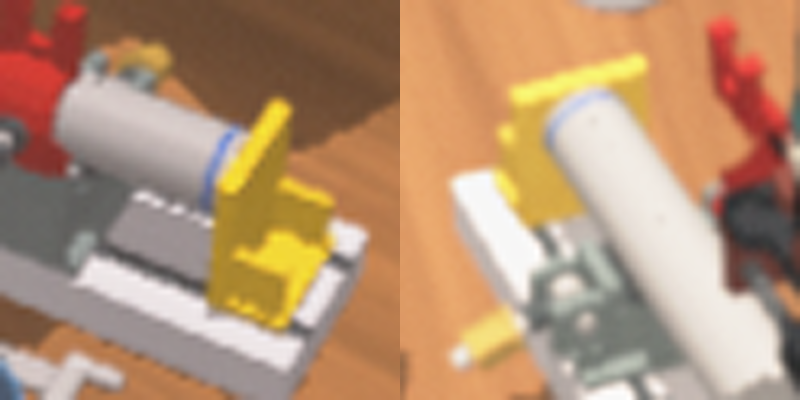

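The tube head is within a few mm of the yellow stop (scene crop, around (235,150)), so I continue in 1 mm steps.

>>> {"method": "send_rows", "body": {
  "translation": [
    [0,-0.001,0],
    [0,-0.001,0]
  ],
  "dr": [
    [0,0,0],
    [0,0,0]
  ]
}}

```text
time_s: 8.12
tool_pos: [0.6207, -0.1046, 0.0679]
tool_rot: [3.14, -0.0, 0.171]
contact_force: [-0.2, -5.4, -0.8]
width: 0.0004
grasp_force: 3.1
```

>>> {"method": "send_rows", "body": {
  "translation": [
    [0,-0.001,0],
    [0,0,0]
  ],
  "dr": [
    [0,0,0],
    [0,0,0]
  ]
}}

```text
time_s: 8.38
tool_pos: [0.6208, -0.1046, 0.068]
tool_rot: [3.139, -0.0, 0.171]
contact_force: [0.2, -6.3, -1.5]
width: 0.0005
grasp_force: 3.6
```

>>> {"method": "send_rows", "body": {
  "translation": [
    [0,-0.001,0],
    [0,0,0]
  ],
  "dr": [
    [0,0,0],
    [0,0,0]
  ]
}}

```text
time_s: 8.62
tool_pos: [0.621, -0.1046, 0.0682]
tool_rot: [3.137, -0.001, 0.171]
contact_force: [-0.0, -10.8, -0.6]
width: 0.0004
grasp_force: 5.0
```

>>> {"method": "send_rows", "body": {
  "translation": [
    [0,0.004,0],
    [0,0.02,0],
    [0,0,-0.04],
    [0,0,-0.05],
    [0,0,-0.05],
    [0,0,-0.04],
    [0.015,-0.048,0],
    [0.015,-0.048,0],
    [0.015,-0.048,0],
    [0.015,-0.048,0],
    [0.015,-0.048,0],
    [0,0,0]
  ],
  "dr": [
    [0,0,0],
    [0,0,0],
    [0,0,0],
    [0,0,0],
    [0,0,0],
    [0,0,0],
    [0,0,0],
    [0,0,0],
    [0,0,0],
    [0,0,0],
    [0,0,0],
    [0,0,0]
  ],
  "hand": 18
}}

```text
time_s: 10.12
tool_pos: [0.6574, 0.1272, 0.2475]
tool_rot: [-3.14, 0.0, 0.174]
contact_force: [-0.8, -0.2, 0.2]
width: 0.0158
grasp_force: 0.0
```

```bash
python3 - <<'E'
from h import *
s=status.sense();w=cams.grab_frame("wrist");print(toj(s["tool_pos"]),s["contact_force"],s["width"])
import pickle;pickle.dump((s,w),open("w2.pkl","wb"))
cv2.imwrite("pics/w2.png",w["image"][:,:,::-1])
E
```

```text
[ 76.   62.9 247.5] [-0.83774893 -0.16737177  0.20653145] 0.015799435246009578
```

View pics/w2.png

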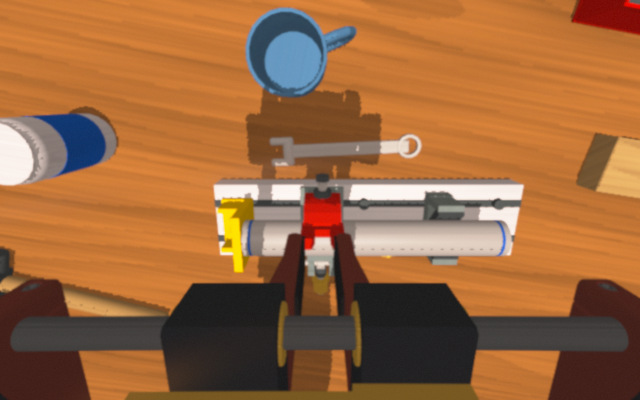

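The tool stands above the cap: cap strap centred at column 323, fingers at 320, with the tube at the stop (column 246).

>>> {"method": "send_rows", "body": {
  "translation": [
    [-0.004,0.003,0.03],
    [-0.004,0,0.03],
    [-0.002,0,0.023],
    [-0.008,0,0],
    [-0.006,0,0],
    [-0.004,0,0],
    [-0.004,0,0]
  ],
  "dr": [
    [0,0,0],
    [0,0,0],
    [0,0,0],
    [0,0,0],
    [0,0,0],
    [0,0,0],
    [0,0,0]
  ]
}}

```text
time_s: 11.05
tool_pos: [0.6269, 0.1151, 0.1659]
tool_rot: [3.141, -0.002, 0.17]
contact_force: [-0.1, 0.2, -0.1]
width: 0.0159
grasp_force: 0.0
```

>>> {"method": "send_rows", "body": {
  "translation": [
    [-0.005,0,0],
    [-0.005,0,0],
    [-0.005,0,0.001]
  ],
  "dr": [
    [0,0,0],
    [0,0,0],
    [0,0,0]
  ]
}}

```text
time_s: 11.42
tool_pos: [0.6114, 0.1127, 0.1639]
tool_rot: [3.141, -0.0, 0.17]
contact_force: [0.1, 1.1, 0.2]
width: 0.0153
grasp_force: 0.0
```

```bash
python3 - <<'E'
from h import *
s=status.sense();print(toj(s["tool_pos"]),s["contact_force"])
b=cams.grab_frame("side");a=cams.grab_frame("scene")
B=cv2.resize(b["image"][100:200,280:380],(400,400),interpolation=2);A=cv2.resize(a["image"][160:260,290:390],(400,400),interpolation=2)
cv2.imwrite("pics/c3.png",np.hstack([A,B])[:,:,::-1])
E
```

```text
[ 28.1  56.5 163.9] [0.08922378 1.12359365 0.2363237 ]
```

View pics/c3.png

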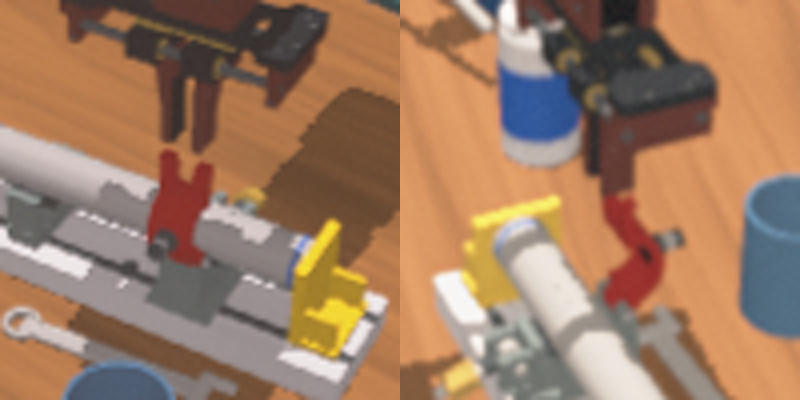

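Left crop: the finger tips (170,140) and (205,150) appear just above the ear tips. Right crop: the finger meets the ear at (615,195). I'll check this against projections.

```bash
python3 - <<'E'
from h import *
s=status.sense();T=toolT(s);print(np.degrees(s["tool_rot"]))
pts=[(T@[x,y,.008,1])[:3] for x in(-.01,.01) for y in(-.015,.015)]+[fromj((39,46,178)),fromj((39,74,178))]
for n,o,k in(("scene",(290,160),0),("side",(280,100),400)):
  f=cams.grab_frame(n);q=(proj(f,pts)-o)*4+[k,0];print(n,q.round(0).tolist())
  i=f["image"].astype(int);m=np.zeros(i.shape[:2],np.uint8);a=(slice(180,260),slice(300,392)) if k==0 else (slice(140,190),slice(320,365))
  m[a]=((i[...,0]>2.2*i[...,1])&(i[...,0]>100))[a];ys,xs=np.nonzero(m);print((xs.min()-o[0])*4+k,(ys.min()-o[1])*4)
E
```

```text
[1.79997216e+02 4.87978709e-02 9.76298316e+00]
scene [[206.0, 173.0], [171.0, 160.0], [193.0, 188.0], [158.0, 175.0], [162.0, 155.0], [196.0, 167.0]]
148 152
side [[580.0, 215.0], [598.0, 240.0], [607.0, 208.0], [625.0, 233.0], [625.0, 202.0], [607.0, 179.0]]
604 196
```

```bash
python3 - <<'E'
from h import *
a=cams.grab_frame("scene");b=cams.grab_frame("side")
A=cv2.resize(a["image"][185:215,322:352],(400,400),interpolation=0);B=cv2.resize(b["image"][135:165,318:348],(400,400),interpolation=0)
cv2.imwrite("pics/c4.png",np.hstack([A,B])[:,:,::-1])
for p,q in[((336.75,196.75),(331.7,146.7))]:
  P=tri([ray(a,p),ray(b,q)]);print(toj(P),proj(a,P),proj(b,P))
E
```

```text
[ 30.5  60.  184.4] [[336.22574637 197.03740247]] [[331.12455377 146.37324315]]
```

View pics/c4.png

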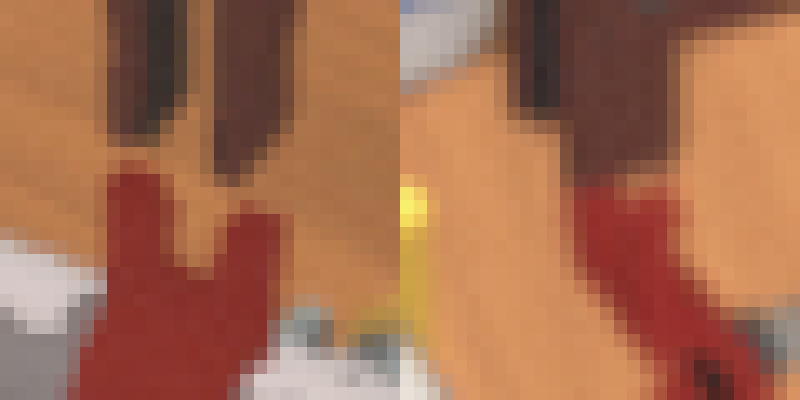

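```bash
python3 - <<'E'
from h import *
import pickle
for n in("w1.pkl","w2.pkl"):
  s,w=pickle.load(open(n,"rb"));T=toolT(s)
  for z in(-.03,-.02,-.01,0,.008):
    print(n,z,proj(w,[(T@[x,0.008 if n=="w2.pkl" else 0,z,1])[:3] for x in(-.01,.01)],s).round(0).tolist())
s,w=pickle.load(open("w1.pkl","rb"));print([(y,tuple(map(int,w["image"][y,314]))) for y in range(225,250,2)])
s=status.sense();print(s["q"],s["tool_pos"])
E
```

```text
w1.pkl -0.03 [[319.0, 269.0], [319.0, 236.0]]
w1.pkl -0.02 [[319.0, 260.0], [319.0, 229.0]]
w1.pkl -0.01 [[319.0, 253.0], [319.0, 222.0]]
w1.pkl 0 [[319.0, 246.0], [319.0, 216.0]]
w1.pkl 0.008 [[319.0, 240.0], [319.0, 212.0]]
w2.pkl -0.03 [[334.0, 269.0], [334.0, 236.0]]
w2.pkl -0.02 [[333.0, 260.0], [333.0, 229.0]]
w2.pkl -0.01 [[332.0, 253.0], [333.0, 222.0]]
w2.pkl 0 [[332.0, 246.0], [332.0, 216.0]]
w2.pkl 0.008 [[331.0, 240.0], [331.0, 212.0]]
[(225, (147, 89, 41)), (227, (127, 77, 37)), (229, (115, 70, 34)), (231, (115, 70, 34)), (233, (108, 63, 31)), (235, (78, 39, 28)), (237, (74, 35, 28)), (239, (74, 34, 27)), (241, (74, 36, 26)), (243, (72, 34, 26)), (245, (72, 35, 28)), (247, (72, 34, 27)), (249, (72, 34, 27))]
[ 7.11975339e-02  4.17932539e-01  1.49722865e+00 -7.77826991e-05
  1.22621188e+00  1.47168774e+00] [0.61191699 0.11268572 0.16386302]
```

The fingertips really stand above the ear, so the tip is about 20-28 mm further back than stated. I'll calibrate by touching the tube's top (z 106).

>>> {"method": "send_rows", "body": {
  "translation": [
    [0.01,0,-0.02],
    [0,0,-0.04],
    [-0.014,0.04,0],
    [-0.014,0.04,0],
    [-0.01,0.04,0.03],
    [0,0,0.04],
    [0,0,0.03],
    [0,0,0.004]
  ],
  "dr": [
    [0,0,0],
    [0,0,0],
    [0,0,0],
    [0,0,0],
    [0,0,0],
    [0,0,0],
    [0,0,0],
    [0,0,0]
  ],
  "hand": 10
}}

```text
time_s: 12.72
tool_pos: [0.6027, -0.0103, 0.1177]
tool_rot: [-3.14, 0.004, 0.17]
contact_force: [-0.2, 0.0, -0.4]
width: 0.0091
grasp_force: 0.0
```

>>> {"method": "send_rows", "body": {
  "translation": [
    [0,0,0.003],
    [0,0,0.003],
    [0,0,0.003],
    [0,0,0.003]
  ],
  "dr": [
    [0,0,0],
    [0,0,0],
    [0,0,0],
    [0,0,0]
  ]
}}

```text
time_s: 13.22
tool_pos: [0.6048, -0.0103, 0.1082]
tool_rot: [3.141, -0.001, 0.171]
contact_force: [-1.0, 0.3, 0.1]
width: 0.0087
grasp_force: 0.0
```

```bash
python3 - <<'E'
from h import *
s=status.sense();print(toj(s["tool_pos"]),s["contact_force"])
for n in("scene","side"):
  f=cams.grab_frame(n);T=toolT(s)
  print(n,[proj(f,(T@[0,0,z,1])[:3]).round(1).tolist() for z in(-.028,-.02,.008)],proj(f,fromj((0,-60,106))).round(1))
  cv2.imwrite(f"pics/{n}5.png",f["image"][:,:,::-1])
a=cv2.imread("pics/scene5.png");b=cv2.imread("pics/side5.png")
cv2.imwrite("pics/c5.png",np.hstack([cv2.resize(a[165:215,280:330],(400,400),interpolation=2),cv2.resize(b[145:205,300:360],(400,400),interpolation=2)]))
E
```

```text
[  0.6 -63.6 108.2] [-1.04922826  0.34406056  0.07801393]
scene [[[306.3, 191.4]], [[306.4, 193.3]], [[306.7, 200.0]]] [[307.7 198.8]]
side [[[340.1, 191.2]], [[340.0, 193.6]], [[339.8, 201.7]]] [[339.  199.3]]
```

View pics/c5.png

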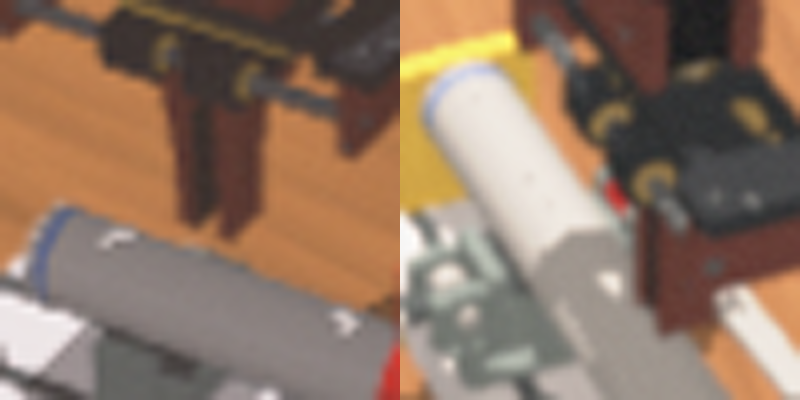

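The tips (scene px (306,193), side px (338,194)) match tool z of about -20 mm; I go on down to the tube.

>>> {"method": "send_rows", "body": {
  "translation": [
    [0,0,0.003],
    [0,0,0.003],
    [0,0,0.003],
    [0,0,0.003],
    [0,0,0.002]
  ],
  "dr": [
    [0,0,0],
    [0,0,0],
    [0,0,0],
    [0,0,0],
    [0,0,0]
  ]
}}

```text
time_s: 13.95
tool_pos: [0.6043, -0.0104, 0.0936]
tool_rot: [-3.142, 0.0, 0.17]
contact_force: [-0.2, 0.3, -0.3]
width: 0.009
grasp_force: 0.0
```

>>> {"method": "send_rows", "body": {
  "translation": [
    [0,0,0.002],
    [0,0,0.002]
  ],
  "dr": [
    [0,0,0],
    [0,0,0]
  ]
}}

```text
time_s: 14.2
tool_pos: [0.6045, -0.0104, 0.0898]
tool_rot: [3.141, -0.0, 0.17]
contact_force: [0.6, 0.8, 0.1]
width: 0.0083
grasp_force: 0.0
```

>>> {"method": "send_rows", "body": {
  "translation": [
    [0,0,0.002],
    [0,0,0.001]
  ],
  "dr": [
    [0,0,0],
    [0,0,0]
  ]
}}

```text
time_s: 14.45
tool_pos: [0.6044, -0.0104, 0.0867]
tool_rot: [3.142, 0.0, 0.17]
contact_force: [0.2, 1.0, 0.1]
width: 0.009
grasp_force: 0.0
```

>>> {"method": "send_rows", "body": {
  "translation": [
    [0,0,0.001],
    [0,0,0.001]
  ],
  "dr": [
    [0,0,0],
    [0,0,0]
  ]
}}

```text
time_s: 14.7
tool_pos: [0.6045, -0.0104, 0.0849]
tool_rot: [3.141, -0.0, 0.17]
contact_force: [0.1, 1.0, 0.3]
width: 0.0091
grasp_force: 0.0
```

>>> {"method": "send_rows", "body": {
  "translation": [
    [0,0,0.001],
    [0,0,0.001]
  ],
  "dr": [
    [0,0,0],
    [0,0,0]
  ]
}}

```text
time_s: 14.95
tool_pos: [0.6044, -0.0104, 0.0828]
tool_rot: [3.141, 0.0, 0.17]
contact_force: [0.4, -0.3, 0.4]
width: 0.0086
grasp_force: 0.0
```

>>> {"method": "send_rows", "body": {
  "translation": [
    [0,0,0.001],
    [0,0,0.001]
  ],
  "dr": [
    [0,0,0],
    [0,0,0]
  ]
}}

```text
time_s: 15.2
tool_pos: [0.6044, -0.0104, 0.0808]
tool_rot: [3.142, 0.0, 0.17]
contact_force: [1.3, 0.7, 0.2]
width: 0.0088
grasp_force: 0.0
```

>>> {"method": "send_rows", "body": {
  "translation": [
    [0,0,0.001],
    [0,0,0.001]
  ],
  "dr": [
    [0,0,0],
    [0,0,0]
  ]
}}

```text
time_s: 15.45
tool_pos: [0.6044, -0.0104, 0.0788]
tool_rot: [3.142, 0.0, 0.17]
contact_force: [0.1, 0.7, 0.6]
width: 0.0086
grasp_force: 0.0
```

>>> {"method": "send_rows", "body": {
  "translation": [
    [0,0,0.001],
    [0,0,0.001]
  ],
  "dr": [
    [0,0,0],
    [0,0,0]
  ]
}}

```text
time_s: 15.7
tool_pos: [0.6046, -0.0104, 0.0781]
tool_rot: [3.141, -0.001, 0.17]
contact_force: [-4.6, 1.2, 14.8]
width: 0.0085
grasp_force: 7.6
```

>>> {"method": "send_rows", "body": {
  "translation": [
    [0,0,0.001],
    [0,0,0.001]
  ],
  "dr": [
    [0,0,0],
    [0,0,0]
  ]
}}

```text
time_s: 15.95
tool_pos: [0.6048, -0.0104, 0.0778]
tool_rot: [3.141, -0.001, 0.17]
contact_force: [-8.5, 0.2, 29.4]
width: 0.0086
grasp_force: 14.2
```

>>> {"method": "send_rows", "body": {
  "translation": [
    [0,0,-0.01],
    [0,0,-0.04],
    [0,0,-0.05],
    [0,0,-0.045],
    [0.023,-0.041,0],
    [0.023,-0.041,0],
    [0.023,-0.042,0],
    [0,0,0.03],
    [0,0,0.03],
    [0,0,0.03],
    [-0.005,0,0],
    [-0.005,0,0]
  ],
  "dr": [
    [0,0,0],
    [0,0,0],
    [0,0,0],
    [0,0,0],
    [0,0,0],
    [0,0,0],
    [0,0,0],
    [0,0,0],
    [0,0,0],
    [0,0,0],
    [0,0,0],
    [0,0,0]
  ],
  "hand": 18
}}

```text
time_s: 17.45
tool_pos: [0.6418, 0.1218, 0.1308]
tool_rot: [3.141, -0.001, 0.17]
contact_force: [0.2, -0.1, 0.9]
width: 0.0158
grasp_force: 0.0
```

>>> {"method": "send_rows", "body": {
  "translation": [
    [-0.004,0,0],
    [-0.004,0,0],
    [-0.004,0,0]
  ],
  "dr": [
    [0,0,0],
    [0,0,0],
    [0,0,0]
  ]
}}

```text
time_s: 17.82
tool_pos: [0.6321, 0.1201, 0.1315]
tool_rot: [3.141, -0.005, 0.17]
contact_force: [4.5, 1.5, 3.7]
width: 0.0154
grasp_force: 2.4
```

```bash
python3 - <<'E'
from h import *
s=status.sense();print(toj(s["tool_pos"]),np.degrees(s["tool_rot"]),RJ.T@s["contact_force"])
E
```

```text
[ 49.8  60.2 131.5] [179.97952769  -0.31498964   9.75343193] [4.66126129 0.76073249 3.65824962]
```

>>> {"method": "send_rows", "body": {
  "translation": [
    [-0.0055,0,0.0006],
    [-0.0055,0,0.0006],
    [-0.0055,0,0.0006],
    [-0.005,0,0.001],
    [-0.005,0,0.001],
    [-0.005,0,0.001],
    [-0.005,0,0.001]
  ],
  "dr": [
    [0,0,0],
    [0,0,0],
    [0,0,0],
    [0,0,0],
    [0,0,0],
    [0,0,0],
    [0,0,0]
  ]
}}

```text
time_s: 18.7
tool_pos: [0.5954, 0.1137, 0.1246]
tool_rot: [3.141, -0.004, 0.17]
contact_force: [5.0, 1.5, 0.9]
width: 0.0156
grasp_force: 2.2
```

>>> {"method": "send_rows", "body": {
  "translation": [
    [-0.005,0,0.002],
    [-0.005,0,0.002],
    [-0.005,0,0.002],
    [-0.005,0,0.002],
    [-0.004,0,0.003],
    [-0.004,0,0.003],
    [-0.004,0,0.003]
  ],
  "dr": [
    [0,0,0],
    [0,0,0],
    [0,0,0],
    [0,0,0],
    [0,0,0],
    [0,0,0],
    [0,0,0]
  ]
}}

```text
time_s: 19.58
tool_pos: [0.5621, 0.1082, 0.107]
tool_rot: [3.141, -0.0, 0.17]
contact_force: [4.5, 1.2, 2.3]
width: 0.0156
grasp_force: 1.7
```

```bash
python3 - <<'E'
from h import *
s=status.sense();print(toj(s["tool_pos"]),np.degrees(s["tool_rot"]),RJ.T@s["contact_force"])
E
```

```text
[-21.1  60.5 107. ] [ 1.79993851e+02 -1.58293526e-02  9.75576349e+00] [4.67772531 0.3726848  2.33880056]
```

>>> {"method": "send_rows", "body": {
  "translation": [
    [-0.003,0,0.003],
    [-0.003,0,0.003],
    [-0.003,0,0.004],
    [-0.003,0,0.004],
    [-0.003,0,0.004],
    [-0.003,0,0.004],
    [-0.001,0,0.002]
  ],
  "dr": [
    [0,0,0],
    [0,0,0],
    [0,0,0],
    [0,0,0],
    [0,0,0],
    [0,0,0],
    [0,0,0]
  ]
}}

```text
time_s: 20.45
tool_pos: [0.5432, 0.1049, 0.0827]
tool_rot: [3.142, 0.0, 0.17]
contact_force: [3.1, 0.9, 1.9]
width: 0.016
grasp_force: 2.3
```

>>> {"method": "send_rows", "body": {
  "translation": [
    [-0.001,0,0.002],
    [-0.001,0,0.002]
  ],
  "dr": [
    [0,0,0],
    [0,0,0]
  ]
}}

```text
time_s: 20.7
tool_pos: [0.5421, 0.1047, 0.0791]
tool_rot: [3.142, -0.001, 0.17]
contact_force: [5.7, 1.8, 2.3]
width: 0.016
grasp_force: 2.6
```

>>> {"method": "send_rows", "body": {
  "translation": [
    [0,0,0.0015],
    [0,0,0.0015]
  ],
  "dr": [
    [0,0,0],
    [0,0,0]
  ]
}}

```text
time_s: 20.95
tool_pos: [0.5414, 0.1046, 0.076]
tool_rot: [3.142, 0.0, 0.17]
contact_force: [2.4, 0.7, 2.0]
width: 0.0154
grasp_force: 1.7
```

>>> {"method": "send_rows", "body": {
  "translation": [
    [0.002,0,0.001],
    [0.001,0,0.001]
  ],
  "dr": [
    [0,0,0],
    [0,0,0]
  ]
}}

```text
time_s: 21.2
tool_pos: [0.5417, 0.1048, 0.0732]
tool_rot: [-3.142, 0.005, 0.171]
contact_force: [-3.2, -0.4, 4.0]
width: 0.0159
grasp_force: 1.8
```

>>> {"method": "send_rows", "body": {
  "translation": [
    [0,0,0.001],
    [0,0,0.001]
  ],
  "dr": [
    [0,0,0],
    [0,0,0]
  ]
}}

```text
time_s: 21.45
tool_pos: [0.5435, 0.1051, 0.0717]
tool_rot: [-3.142, 0.002, 0.17]
contact_force: [-3.9, 0.2, 3.2]
width: 0.0158
grasp_force: 1.9
```

>>> {"method": "send_rows", "body": {
  "translation": [
    [0,0,0.001],
    [0,0,0.001]
  ],
  "dr": [
    [0,0,0],
    [0,0,0]
  ]
}}

```text
time_s: 21.7
tool_pos: [0.5441, 0.1051, 0.0699]
tool_rot: [-3.142, 0.001, 0.17]
contact_force: [-3.2, -0.2, 4.4]
width: 0.0161
grasp_force: 2.2
```

>>> {"method": "send_rows", "body": {
  "translation": [
    [0,0,0.001],
    [0,0,0.001]
  ],
  "dr": [
    [0,0,0],
    [0,0,0]
  ]
}}

```text
time_s: 21.95
tool_pos: [0.5439, 0.1051, 0.0679]
tool_rot: [-3.142, 0.001, 0.17]
contact_force: [-4.8, -0.8, 5.8]
width: 0.0161
grasp_force: 2.9
```

>>> {"method": "send_rows", "body": {
  "translation": [
    [0,0,0.001],
    [0,0,0.001]
  ],
  "dr": [
    [0,0,0],
    [0,0,0]
  ]
}}

```text
time_s: 22.2
tool_pos: [0.5436, 0.1051, 0.0659]
tool_rot: [-3.142, 0.002, 0.17]
contact_force: [-5.0, -0.4, 5.4]
width: 0.0157
grasp_force: 3.1
```

>>> {"method": "send_rows", "body": {
  "translation": [
    [0,0,0.001],
    [0,0,0]
  ],
  "dr": [
    [0,0,0],
    [0,0,0]
  ]
}}

```text
time_s: 22.45
tool_pos: [0.5435, 0.105, 0.0649]
tool_rot: [3.142, 0.002, 0.17]
contact_force: [-4.7, -1.2, 6.6]
width: 0.0157
grasp_force: 3.7
```

>>> {"method": "send_rows", "body": {
  "translation": [
    [0,0,0.001],
    [0,0,0]
  ],
  "dr": [
    [0,0,0],
    [0,0,0]
  ]
}}

```text
time_s: 22.7
tool_pos: [0.5435, 0.105, 0.0645]
tool_rot: [3.142, 0.002, 0.17]
contact_force: [-6.7, -0.8, 11.7]
width: 0.0156
grasp_force: 6.4
```

>>> {"method": "send_rows", "body": {
  "translation": [
    [0,0,0.001],
    [0,0,0]
  ],
  "dr": [
    [0,0,0],
    [0,0,0]
  ]
}}

```text
time_s: 22.95
tool_pos: [0.5435, 0.105, 0.0642]
tool_rot: [3.141, 0.001, 0.171]
contact_force: [-8.9, -1.8, 17.7]
width: 0.0156
grasp_force: 9.3
```

>>> {"method": "send_rows", "body": {
  "translation": [
    [0,0,0.001],
    [0,0,0]
  ],
  "dr": [
    [0,0,0],
    [0,0,0]
  ]
}}

```text
time_s: 23.2
tool_pos: [0.5435, 0.1051, 0.0639]
tool_rot: [3.141, 0.001, 0.171]
contact_force: [-11.5, -1.0, 24.8]
width: 0.0155
grasp_force: 12.8
```

>>> {"method": "send_rows", "body": {
  "translation": [
    [0,0,-0.006],
    [0,0,-0.03],
    [0,0,-0.04],
    [0,0,-0.03],
    [-0.02,0,0],
    [-0.02,0,0],
    [0,0,0]
  ],
  "dr": [
    [0,0,0],
    [0,0,0],
    [0,0,0],
    [0,0,0],
    [0,0,0],
    [0,0,0],
    [0,0,0]
  ],
  "hand": 50
}}

```text
time_s: 24.08
tool_pos: [0.505, 0.0984, 0.1682]
tool_rot: [3.142, -0.001, 0.17]
contact_force: [1.0, -0.3, 0.3]
width: 0.0436
grasp_force: 0.0
```

```bash
python3 - <<'E'
from h import *
s=status.sense();w=cams.grab_frame("wrist");print(toj(s["tool_pos"]),np.degrees(s["tool_rot"]),s["contact_force"],s["q"])
import pickle;pickle.dump((s,w),open("w3.pkl","wb"))
im=w["image"][120:300,180:460];cv2.imwrite("pics/w3.png",cv2.resize(im,(784,504),interpolation=2)[:,:,::-1])
for p in [(-48.5,60,92),(-59,60,91),(-82.8,60,49.7),(-44,60,63),(0,60,138),(0,150,106),(-82.8,60,62)]: print(p,proj(w,fromj(p),s).round(1), ((proj(w,fromj(p),s)-[180,120])*2.8).round(0))
E
```

```text
[-79.1  60.6 168.2] [ 1.79997116e+02 -6.40284775e-02  9.74870075e+00] [ 1.01223534 -0.29232354  0.28826088] [5.80874596e-02 2.63566842e-01 1.72705680e+00 8.21135235e-05
 1.14985289e+00 1.45870338e+00]
(-48.5, 60, 92) [[319.7 161.3]] [[391. 116.]]
(-59, 60, 91) [[319.7 173.4]] [[391. 150.]]
(-82.8, 60, 49.7) [[319.6 187.9]] [[391. 190.]]
(-44, 60, 63) [[319.6 150.6]] [[391.  86.]]
(0, 60, 138) [[319.7 100.3]] [[391. -55.]]
(0, 150, 106) [[198.4 100.3]] [[ 52. -55.]]
(-82.8, 60, 62) [[319.6 191.3]] [[391. 200.]]
```

View pics/w3.png

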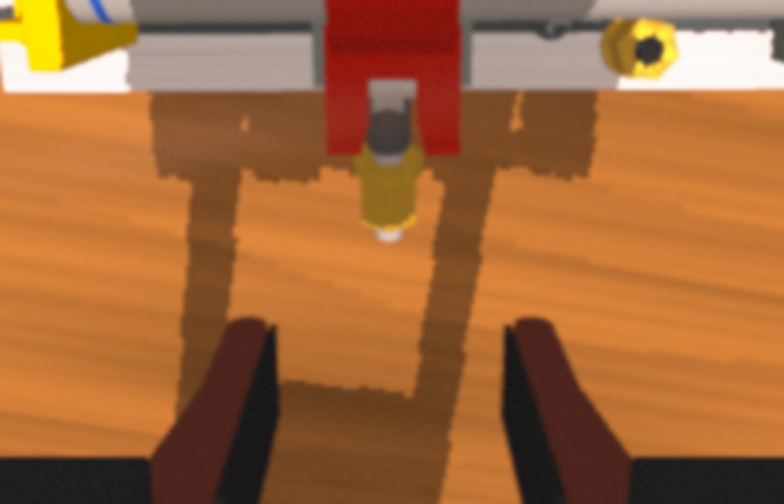

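The cap is home: ear columns 326-461, slot centre at column 393, nut centre at (389,195). Jig estimate holds, with the slot at y≈59.4 and the nut at y≈60.7.

>>> {"method": "send_rows", "body": {
  "translation": [
    [0.004,0.001,0],
    [0,0,0],
    [-0.012,0,0.035],
    [-0.013,0,0.035],
    [-0.012,0,0.034],
    [0,0,0]
  ],
  "dr": [
    [0,10,0],
    [0,10,0],
    [0,0,0],
    [0,0,0],
    [0,0,0],
    [0,0,0]
  ]
}}

```text
time_s: 24.88
tool_pos: [0.5092, 0.0981, 0.0553]
tool_rot: [-3.141, -0.345, 0.17]
contact_force: [0.3, -0.6, -0.3]
width: 0.0436
grasp_force: 0.0
```

```bash
cat >> h.py <<'E'
def rep():
    s=status.sense();T=toolT(s);R=RJ.T@T[:3,:3];z=R[:,2];al=np.degrees(np.arctan2(z[0],-z[2]))
    print("tcp",toj(s["tool_pos"]),"tip",toj(T[:3,3]-.0277*T[:3,2]),"alpha",round(al,1),"yerr",np.round(R[:,1],3),"Fjig",(RJ.T@s["contact_force"]).round(1),"w",round(s["width"],4),"gf",round(float(s["grasp_force"]),1),"t",s["time_s"]);return s
E
python3 -c "
from h import *
s=rep();print(s['q'])"
```

```text
tcp [-75.   59.6  55.3] tip [-84.4  59.6  81.4] alpha 19.7 yerr [-0.002 -1.    -0.001] Fjig [ 0.2 -0.7 -0.3] w 0.0436 gf 0.0 t 24.875
[0.01498886 0.31303371 2.14731678 0.15697913 0.34448733 1.27721784]
```

>>> {"method": "send_rows", "body": {
  "translation": [
    [0,0,0],
    [-0.005,0,0.015],
    [-0.004,0,0.012],
    [-0.003,0,0.009],
    [0,0,0]
  ],
  "dr": [
    [0,-6,0],
    [0,0,0],
    [0,0,0],
    [0,0,0],
    [0,0,0]
  ]
}}

```text
time_s: 25.5
tool_pos: [0.5062, 0.0976, 0.0192]
tool_rot: [-3.141, -0.243, 0.17]
contact_force: [-0.8, 0.3, -0.7]
width: 0.0441
grasp_force: 0.0
```

```bash
python3 -c "
from h import *
s=rep();print(s['q'])
b=cams.grab_frame('side');cv2.imwrite('pics/s6.png',cv2.resize(b['image'][150:230,260:340],(600,600),interpolation=2)[:,:,::-1])
w=cams.grab_frame('wrist');T=toolT(s);im=w['image'];cv2.imwrite('pics/c6.png',np.hstack([cv2.resize(b['image'][150:230,260:340],(400,400),interpolation=2),cv2.resize(im[110:270,240:400],(400,400),interpolation=2)])[:,:,::-1])
"
```

```text
tcp [-78.1  59.6  19.2] tip [-84.7  59.7  46.1] alpha 13.9 yerr [-0.002 -1.    -0.   ] Fjig [-0.7  0.5 -0.7] w 0.0441 gf 0.0 t 25.5
[0.02927106 0.40018243 2.09062205 0.08479792 0.41179318 1.35628228]
```

View pics/c6.png

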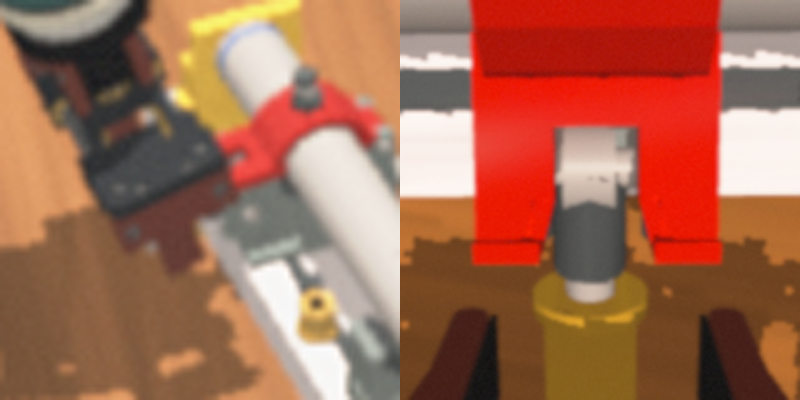

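The fingers straddle the nut (inner tips at columns 497 and 698, centre 597, same as the slot). The flange is close to the finger edge, so I shift 2.5 mm outward and close.

>>> {"method": "send_rows", "body": {
  "translation": [
    [-0.0025,0,0.001],
    [0,0,0]
  ],
  "dr": [
    [0,0,0],
    [0,0,0]
  ]
}}

```text
time_s: 25.85
tool_pos: [0.5047, 0.0973, 0.0184]
tool_rot: [3.142, -0.244, 0.17]
contact_force: [0.7, -0.2, -0.2]
width: 0.0437
grasp_force: 0.0
```

>>> {"method": "send_rows", "body": {
  "translation": [
    [0,0,0],
    [0,0,0],
    [0,0,0],
    [0,0,0],
    [0,0,0]
  ],
  "dr": [
    [0,0,0],
    [0,0,0],
    [0,0,0],
    [0,0,0],
    [0,0,0]
  ],
  "hand": 0
}}

```text
time_s: 26.48
tool_pos: [0.505, 0.0973, 0.0183]
tool_rot: [3.141, -0.244, 0.17]
contact_force: [-0.5, -0.7, 0.3]
width: 0.0185
grasp_force: 30.0
```

```bash
python3 -c "
from h import *
s=rep()"
```

```text
tcp [-79.3  59.5  18.3] tip [-86.   59.6  45.2] alpha 14.0 yerr [-0.001 -1.     0.   ] Fjig [-0.6 -0.6  0.3] w 0.0185 gf 30.0 t 26.475
```

```bash
cat >> h.py <<'E'
PIN=np.array([-44,63.])
def tcp(beta,rho,al,k=31.2):
    b,a=np.radians([beta,al]);return PIN+rho*np.array([-np.sin(b),np.cos(b)])+k*np.array([np.sin(a),-np.cos(a)])
def rows(start,way):
    # start: (x,z,alpha) measured, way: list of (beta,rho,alpha)
    p=np.array(start[:2],float);a0=start[2];out=[]
    for b,r,al in way:
        q=tcp(b,r,al);d=q-p;a=np.radians(a0)
        tx=d@[np.cos(a),np.sin(a)];tz=d@[np.sin(a),-np.cos(a)]
        print("b%.0f rho%.1f: [%.1f, 0, %.1f] dr %.1f"%(b,r,tx,tz,al-a0));p=q;a0=al
E
python3 -c "
from h import *
w=[]
for i in range(1,17):
    b=109-7*i if i<16 else 0
    dr=min(15,0.8*i+ (max(0,i-4))*0.5)
    w.append((b,45.2+dr,14-3.1*i))
rows((-79.3,18.3,14),w)"
```

```text
b102 rho46.0: [-2.6, 0, -5.3] dr -3.1
b95 rho46.8: [-2.2, 0, -5.7] dr -3.1
b88 rho47.6: [-1.8, 0, -5.9] dr -3.1
b81 rho48.4: [-1.4, 0, -6.0] dr -3.1
b74 rho49.7: [-1.5, 0, -6.2] dr -3.1
b67 rho51.0: [-1.0, 0, -6.3] dr -3.1
b60 rho52.3: [-0.5, 0, -6.4] dr -3.1
b53 rho53.6: [-0.0, 0, -6.4] dr -3.1
b46 rho54.9: [0.5, 0, -6.4] dr -3.1
b39 rho56.2: [1.0, 0, -6.4] dr -3.1
b32 rho57.5: [1.5, 0, -6.3] dr -3.1
b25 rho58.8: [2.0, 0, -6.2] dr -3.1
b18 rho60.1: [2.6, 0, -6.1] dr -3.1
b11 rho60.2: [3.8, 0, -4.9] dr -3.1
b4 rho60.2: [4.2, 0, -4.5] dr -3.1
b0 rho60.2: [1.8, 0, -2.4] dr -3.1
```

>>> {"method": "send_rows", "body": {
  "translation": [
    [-0.0026,0,-0.0053],
    [-0.0022,0,-0.0057],
    [-0.0018,0,-0.0059],
    [-0.0014,0,-0.006]
  ],
  "dr": [
    [0,-3.1,0],
    [0,-3.1,0],
    [0,-3.1,0],
    [0,-3.1,0]
  ]
}}

```text
time_s: 26.98
tool_pos: [0.4943, 0.0954, 0.0394]
tool_rot: [3.141, -0.027, 0.17]
contact_force: [2.9, 0.1, -7.0]
width: 0.0185
grasp_force: 30.0
```

```bash
python3 -c "
from h import *
s=rep();print(tcp(81,48.4,1.6))"
```

```text
tcp [-90.2  59.5  39.4] tip [-91.   59.5  67.1] alpha 1.6 yerr [-0.001 -1.     0.   ] Fjig [ 2.9 -0.4 -7. ] w 0.0185 gf 30.0 t 26.975
[-90.93296056  39.38359252]
```

>>> {"method": "send_rows", "body": {
  "translation": [
    [-0.0015,0,-0.0062],
    [-0.001,0,-0.0063],
    [-0.0005,0,-0.0064],
    [0,0,-0.0064]
  ],
  "dr": [
    [0,-3.1,0],
    [0,-3.1,0],
    [0,-3.1,0],
    [0,-3.1,0]
  ]
}}

```text
time_s: 27.48
tool_pos: [0.4922, 0.0951, 0.064]
tool_rot: [3.141, 0.19, 0.17]
contact_force: [1.3, -0.5, -9.1]
width: 0.0183
grasp_force: 30.0
```

```bash
python3 -c "
from h import *
s=rep();print(tcp(53,53.6,-10.8))"
```

```text
tcp [-92.3  59.6  64. ] tip [-87.1  59.6  91.2] alpha -10.9 yerr [-0.001 -1.     0.   ] Fjig [ 1.2 -0.7 -9.1] w 0.0183 gf 30.0 t 27.475
[-92.65316035  64.60992302]
```

>>> {"method": "send_rows", "body": {
  "translation": [
    [0.0005,0,-0.0064],
    [0.001,0,-0.0064],
    [0.0015,0,-0.0063]
  ],
  "dr": [
    [0,-3.1,0],
    [0,-3.1,0],
    [0,-3.1,0]
  ]
}}

```text
time_s: 27.85
tool_pos: [0.4991, 0.0964, 0.0813]
tool_rot: [3.142, 0.353, 0.17]
contact_force: [0.6, -0.1, -9.6]
width: 0.0185
grasp_force: 30.0
```

```bash
python3 -c "
from h import *
s=rep();print(tcp(32,57.5,-20.1))
w=cams.grab_frame('wrist');im=w['image'].astype(int)
print('nut axis pts pred',[proj(w,fromj((-44-d*np.sin(np.radians(32)),59.5,63+d*np.cos(np.radians(32)))),s).round(0).tolist() for d in(27+12.3,31+12.3,41+12.3,51+12.3,59+12.3)])
print([(y,tuple(map(int,im[y,320]))) for y in range(120,300,6)])
"
```

```text
tcp [-85.3  59.6  81.3] tip [-75.7  59.6 107.3] alpha -20.2 yerr [-0.001 -1.     0.   ] Fjig [ 0.6 -0.2 -9.6] w 0.0185 gf 30.0 t 27.85
[-85.19254016  82.46302486]
nut axis pts pred [[[319.0, 223.0]], [[319.0, 230.0]], [[319.0, 248.0]], [[319.0, 266.0]], [[319.0, 282.0]]]
[(120, (67, 68, 64)), (126, (67, 68, 65)), (132, (113, 105, 99)), (138, (140, 127, 119)), (144, (65, 65, 63)), (150, (73, 67, 64)), (156, (78, 68, 66)), (162, (78, 68, 65)), (168, (73, 66, 64)), (174, (69, 67, 65)), (180, (69, 69, 68)), (186, (71, 71, 68)), (192, (139, 128, 120)), (198, (161, 147, 137)), (204, (161, 146, 136)), (210, (160, 146, 136)), (216, (177, 130, 43)), (222, (169, 123, 39)), (228, (171, 125, 39)), (234, (171, 123, 38)), (240, (171, 125, 38)), (246, (171, 125, 39)), (252, (171, 125, 39)), (258, (172, 125, 39)), (264, (162, 147, 137)), (270, (163, 147, 137)), (276, (156, 142, 132)), (282, (130, 80, 38)), (288, (128, 79, 40)), (294, (204, 122, 58))]
```

>>> {"method": "send_rows", "body": {
  "translation": [
    [0.002,0,-0.0065],
    [0.0026,0,-0.0064],
    [0.0038,0,-0.0052]
  ],
  "dr": [
    [0,-3.1,0],
    [0,-3.1,0],
    [0,-3.1,0]
  ]
}}

```text
time_s: 28.28
tool_pos: [0.5128, 0.0988, 0.0944]
tool_rot: [-3.141, 0.516, 0.17]
contact_force: [-1.0, -0.3, -9.4]
width: 0.0186
grasp_force: 30.0
```

```bash
python3 -c "
from h import *
s=rep();print(tcp(11,60.2,-29.4))
w=cams.grab_frame('wrist');im=w['image'].astype(int)
for b in (8,11,14):
  print(b,'pred',[proj(w,fromj((-44-d*np.sin(np.radians(b)),59.5,63+d*np.cos(np.radians(b)))),s).round(0)[0,1] for d in(27+15,31+15,41+15,51+15,59+15)])
print([(y,tuple(map(int,im[y,320]))) for y in range(150,300,5)])
for r in (185,200): print(r,[(x,tuple(map(int,im[r,x]))) for x in range(290,350,5)])
"
```

```text
tcp [-71.3  59.7  94.4] tip [-57.6  59.7 118.5] alpha -29.6 yerr [-0.001 -1.    -0.   ] Fjig [-1.1 -0.1 -9.4] w 0.0186 gf 30.0 t 28.275
[-70.80289863  94.91208554]
8 pred [np.float64(222.0), np.float64(228.0), np.float64(245.0), np.float64(262.0), np.float64(277.0)]
11 pred [np.float64(224.0), np.float64(230.0), np.float64(247.0), np.float64(264.0), np.float64(279.0)]
14 pred [np.float64(226.0), np.float64(232.0), np.float64(249.0), np.float64(267.0), np.float64(282.0)]
[(150, (169, 30, 22)), (155, (92, 66, 63)), (160, (82, 69, 66)), (165, (79, 68, 64)), (170, (71, 66, 63)), (175, (155, 140, 131)), (180, (155, 142, 133)), (185, (145, 132, 124)), (190, (64, 66, 64)), (195, (64, 65, 64)), (200, (65, 65, 63)), (205, (65, 65, 63)), (210, (65, 65, 64)), (215, (64, 65, 62)), (220, (168, 122, 39)), (225, (168, 123, 38)), (230, (169, 122, 38)), (235, (170, 122, 37)), (240, (168, 123, 38)), (245, (170, 125, 39)), (250, (170, 124, 37)), (255, (165, 120, 40)), (260, (158, 143, 134)), (265, (158, 145, 135)), (270, (159, 145, 136)), (275, (146, 133, 125)), (280, (217, 132, 62)), (285, (227, 140, 66)), (290, (218, 131, 61)), (295, (217, 130, 61))]
185 [(290, (149, 24, 17)), (295, (148, 24, 16)), (300, (91, 60, 57)), (305, (85, 81, 78)), (310, (150, 137, 128)), (315, (148, 134, 127)), (320, (145, 132, 124)), (325, (156, 142, 132)), (330, (120, 110, 104)), (335, (67, 61, 59)), (340, (149, 23, 16)), (345, (149, 23, 15))]
200 [(290, (161, 24, 11)), (295, (161, 26, 19)), (300, (151, 26, 22)), (305, (65, 66, 64)), (310, (65, 65, 63)), (315, (65, 65, 64)), (320, (65, 65, 63)), (325, (63, 63, 61)), (330, (66, 66, 64)), (335, (132, 43, 39)), (340, (161, 23, 17)), (345, (160, 21, 15))]
```

>>> {"method": "send_rows", "body": {
  "translation": [
    [0.0021,0,-0.0024],
    [0.0021,0,-0.0024],
    [0.0014,0,-0.002]
  ],
  "dr": [
    [0,-1.6,0],
    [0,-1.6,0],
    [0,-2,0]
  ]
}}

```text
time_s: 28.7
tool_pos: [0.5205, 0.1001, 0.0974]
tool_rot: [-3.141, 0.606, 0.171]
contact_force: [-3.4, -0.8, -9.3]
width: 0.0185
grasp_force: 30.0
```

```bash
python3 -c "
from h import *
s=rep();print(tcp(1,60.2,-34.8))
w=cams.grab_frame('wrist');im=w['image'].astype(int)
for b in (-3,0,4):
  print(b,'pred',[proj(w,fromj((-44-d*np.sin(np.radians(b)),59.5,63+d*np.cos(np.radians(b)))),s).round(0)[0,1] for d in(27+15,31+15,41+15,51+15,59+15)])
print([(y,tuple(map(int,im[y,320]))) for y in range(150,300,5)])
"
```

```text
tcp [-63.5  59.7  97.4] tip [-47.8  59.7 120.1] alpha -34.7 yerr [-0.001 -1.    -0.   ] Fjig [-3.5 -0.2 -9.3] w 0.0185 gf 30.0 t 28.7
[-62.85689818  97.57097592]
-3 pred [np.float64(222.0), np.float64(228.0), np.float64(243.0), np.float64(259.0), np.float64(273.0)]
0 pred [np.float64(224.0), np.float64(230.0), np.float64(246.0), np.float64(262.0), np.float64(277.0)]
4 pred [np.float64(227.0), np.float64(233.0), np.float64(249.0), np.float64(266.0), np.float64(281.0)]
[(150, (169, 29, 22)), (155, (169, 35, 25)), (160, (168, 34, 24)), (165, (161, 31, 23)), (170, (162, 26, 18)), (175, (160, 31, 26)), (180, (67, 67, 64)), (185, (65, 67, 64)), (190, (62, 63, 62)), (195, (132, 120, 113)), (200, (153, 139, 130)), (205, (156, 141, 132)), (210, (135, 124, 117)), (215, (63, 64, 63)), (220, (63, 66, 63)), (225, (62, 64, 62)), (230, (61, 62, 60)), (235, (62, 62, 60)), (240, (164, 120, 37)), (245, (164, 120, 38)), (250, (165, 119, 38)), (255, (163, 122, 48)), (260, (152, 139, 130)), (265, (153, 138, 129)), (270, (153, 138, 129)), (275, (145, 131, 123)), (280, (218, 133, 62)), (285, (220, 135, 63)), (290, (224, 137, 63)), (295, (220, 134, 62))]
```

>>> {"method": "send_rows", "body": {
  "translation": [
    [0.0011,0,0.0016],
    [0.0012,0,0.0017],
    [0.0011,0,0.0016],
    [0.0012,0,0.0017]
  ],
  "dr": [
    [0,0,0],
    [0,0,0],
    [0,0,0],
    [0,0,0]
  ]
}}

```text
time_s: 29.25
tool_pos: [0.5216, 0.1003, 0.0908]
tool_rot: [3.142, 0.604, 0.17]
contact_force: [-3.9, -0.4, -6.5]
width: 0.0183
grasp_force: 30.0
```

>>> {"method": "send_rows", "body": {
  "translation": [
    [0.0006,0,0.0008],
    [0.0006,0,0.0008]
  ],
  "dr": [
    [0,0,0],
    [0,0,0]
  ]
}}

```text
time_s: 29.5
tool_pos: [0.5219, 0.1003, 0.0888]
tool_rot: [3.142, 0.604, 0.17]
contact_force: [-4.4, -1.0, -4.9]
width: 0.0183
grasp_force: 30.0
```

>>> {"method": "send_rows", "body": {
  "translation": [
    [0.0006,0,0.0008],
    [0,0,0]
  ],
  "dr": [
    [0,0,0],
    [0,0,0]
  ]
}}

```text
time_s: 29.75
tool_pos: [0.522, 0.1003, 0.0876]
tool_rot: [3.141, 0.604, 0.17]
contact_force: [-4.1, -0.4, -6.0]
width: 0.0185
grasp_force: 30.0
```

```bash
python3 -c "
from h import *
s=rep()"
```

```text
tcp [-62.   59.6  87.6] tip [-46.3  59.5 110.4] alpha -34.6 yerr [-0.001 -1.     0.   ] Fjig [-4.2  0.3 -6. ] w 0.0185 gf 30.0 t 29.75
```

>>> {"method": "send_rows", "body": {
  "translation": [
    [0.0006,0,0.0008],
    [0.0006,0,0.0008]
  ],
  "dr": [
    [0,0,0],
    [0,0,0]
  ]
}}

```text
time_s: 30.0
tool_pos: [0.5221, 0.1003, 0.0867]
tool_rot: [3.141, 0.605, 0.17]
contact_force: [-4.3, 1.0, 6.7]
width: 0.0186
grasp_force: 30.0
```

>>> {"method": "send_rows", "body": {
  "translation": [
    [0.0006,0,0.0008],
    [0,0,0]
  ],
  "dr": [
    [0,0,0],
    [0,0,0]
  ]
}}

```text
time_s: 30.25
tool_pos: [0.5221, 0.1003, 0.0865]
tool_rot: [3.141, 0.605, 0.17]
contact_force: [-3.4, 0.0, 7.2]
width: 0.0183
grasp_force: 30.0
```

>>> {"method": "send_rows", "body": {
  "translation": [
    [0.0006,0,0.0008],
    [0,0,0]
  ],
  "dr": [
    [0,0,0],
    [0,0,0]
  ]
}}

```text
time_s: 30.5
tool_pos: [0.5221, 0.1003, 0.0863]
tool_rot: [3.141, 0.605, 0.17]
contact_force: [-3.5, 0.3, 12.4]
width: 0.0186
grasp_force: 30.0
```

```bash
python3 -c "
from h import *
s=rep()"
```

```text
tcp [-62.   59.5  86.3] tip [-46.2  59.5 109.1] alpha -34.7 yerr [-0.001 -1.     0.   ] Fjig [-3.4  0.9 12.4] w 0.0186 gf 30.0 t 30.5
```

>>> {"method": "send_rows", "body": {
  "translation": [
    [-0.0017,0,-0.0025],
    [-0.0017,0,-0.0025],
    [-0.0008,0,-0.0012],
    [0.0008,0,-0.0006],
    [0.0008,0,-0.0006],
    [0,0,0]
  ],
  "dr": [
    [0,0,0],
    [0,0,0],
    [0,0,0],
    [0,0,0],
    [0,0,0],
    [0,0,0]
  ]
}}

```text
time_s: 31.25
tool_pos: [0.5245, 0.1007, 0.0909]
tool_rot: [3.142, 0.604, 0.17]
contact_force: [-2.2, -0.2, -7.3]
width: 0.0186
grasp_force: 30.0
```

```bash
python3 -c "
from h import *
s=rep()"
```

```text
tcp [-59.5  59.5  90.9] tip [-43.8  59.5 113.7] alpha -34.6 yerr [-0.001 -1.     0.   ] Fjig [-2.2  0.2 -7.3] w 0.0186 gf 30.0 t 31.25
```

>>> {"method": "send_rows", "body": {
  "translation": [
    [0.0008,0,-0.0006],
    [0,0,0]
  ],
  "dr": [
    [0,0,0],
    [0,0,0]
  ]
}}

```text
time_s: 31.5
tool_pos: [0.5254, 0.1009, 0.0911]
tool_rot: [3.142, 0.604, 0.17]
contact_force: [-4.2, -0.3, -6.2]
width: 0.0183
grasp_force: 30.0
```

```bash
python3 -c "
from h import *
s=rep()"
```

```text
tcp [-58.6  59.5  91.1] tip [-42.8  59.5 113.9] alpha -34.6 yerr [-0.001 -1.     0.   ] Fjig [-4.2  0.5 -6.2] w 0.0183 gf 30.0 t 31.5
```

>>> {"method": "send_rows", "body": {
  "translation": [
    [0.0011,0,0.0016],
    [0.0011,0,0.0016],
    [0,0,0]
  ],
  "dr": [
    [0,0,0],
    [0,0,0],
    [0,0,0]
  ]
}}

```text
time_s: 31.88
tool_pos: [0.5252, 0.1008, 0.0877]
tool_rot: [3.141, 0.604, 0.17]
contact_force: [-3.3, 0.0, -2.5]
width: 0.018
grasp_force: 30.0
```

>>> {"method": "send_rows", "body": {
  "translation": [
    [0.0006,0,0.0008],
    [0,0,0]
  ],
  "dr": [
    [0,0,0],
    [0,0,0]
  ]
}}

```text
time_s: 32.12
tool_pos: [0.5252, 0.1008, 0.0874]
tool_rot: [3.141, 0.604, 0.17]
contact_force: [-4.5, 0.3, 5.4]
width: 0.0186
grasp_force: 30.0
```

>>> {"method": "send_rows", "body": {
  "translation": [
    [0.0006,0,0.0008],
    [0,0,0]
  ],
  "dr": [
    [0,0,0],
    [0,0,0]
  ]
}}

```text
time_s: 32.38
tool_pos: [0.5252, 0.1008, 0.0872]
tool_rot: [3.141, 0.605, 0.17]
contact_force: [-3.8, -0.3, 10.2]
width: 0.018
grasp_force: 30.0
```

```bash
python3 -c "
from h import *
s=rep()"
```

```text
tcp [-58.8  59.5  87.2] tip [-43.1  59.5 110. ] alpha -34.6 yerr [-0.002 -1.     0.   ] Fjig [-3.8  0.3 10.2] w 0.018 gf 30.0 t 32.375
```

>>> {"method": "send_rows", "body": {
  "translation": [
    [-0.0008,0,-0.0012],
    [-0.0012,0,0.0009],
    [0,0,0]
  ],
  "dr": [
    [0,0,0],
    [0,0,0],
    [0,0,0]
  ]
}}

```text
time_s: 32.75
tool_pos: [0.5246, 0.1007, 0.0871]
tool_rot: [3.141, 0.602, 0.17]
contact_force: [-2.4, 0.2, 5.3]
width: 0.0184
grasp_force: 30.0
```

```bash
python3 -c "
from h import *
s=rep()"
```

```text
tcp [-59.4  59.5  87.1] tip [-43.7  59.5 109.9] alpha -34.5 yerr [-0.001 -1.     0.   ] Fjig [-2.3  0.6  5.3] w 0.0184 gf 30.0 t 32.75
```

>>> {"method": "send_rows", "body": {
  "translation": [
    [0,0,0],
    [0,0,0],
    [0,0,0],
    [0,0,0]
  ],
  "dr": [
    [0,0,0],
    [0,0,0],
    [0,0,0],
    [0,0,0]
  ],
  "hand": 40
}}

```text
time_s: 33.25
tool_pos: [0.5242, 0.1006, 0.0865]
tool_rot: [3.141, 0.604, 0.17]
contact_force: [1.1, 0.0, 0.2]
width: 0.0349
grasp_force: 0.0
```

>>> {"method": "send_rows", "body": {
  "translation": [
    [0,0,-0.01],
    [0,0,-0.03],
    [0,0,-0.04],
    [0,0,-0.04],
    [-0.04,0,-0.03],
    [-0.04,0,-0.02],
    [0,0,0],
    [0,0,0],
    [0,0,0]
  ],
  "dr": [
    [0,0,0],
    [0,0,0],
    [0,0,0],
    [0,8,0],
    [0,9,0],
    [0,9,0],
    [0,9,0],
    [0,0,0],
    [0,0,0]
  ]
}}

```text
time_s: 34.38
tool_pos: [0.5388, 0.103, 0.2619]
tool_rot: [3.141, -0.006, 0.17]
contact_force: [0.3, -0.5, 0.3]
width: 0.035
grasp_force: 0.0
```

```bash
python3 -c "
from h import *
s=rep()
w=cams.grab_frame('wrist');im=w['image'].astype(int);cv2.imwrite('w7.png',w['image'][:,:,::-1])
import pickle;pickle.dump((s,w),open('w7.pkl','wb'))
r,g,b=im[...,0],im[...,1],im[...,2]
for b4 in(-4,0,4):
  print(b4,[proj(w,fromj((-44-d*np.sin(np.radians(b4)),59.5,63+d*np.cos(np.radians(b4)))),s).round(0)[0].tolist() for d in(28.5,32.5,52.5,60.5)])
print('lip/ear',[proj(w,fromj(p),s).round(0)[0].tolist() for p in((-56,59.5,91),(-59,59.5,94),(-37,59.5,92),(0,60,136))])
m=((r-b>70)&(g-b>40)&(r-g<90)&(r-g>20)&(g>80));m=m.astype(np.uint8)
n,l,st,c=cv2.connectedComponentsWithStats(m)
for k in range(1,n):
  if 80<st[k,4]<6000: print(st[k],c[k].round(0))
c0=proj(w,fromj((-44,59.5,63+52)),s)[0].astype(int)
for y in range(c0[1]-24,c0[1]+40,4): print(y,[''.join('%02x'%(v) for v in im[y,x]) for x in range(c0[0]-32,c0[0]+33,4)])
"
```

```text
tcp [-45.   59.3 261.9] tip [-45.2  59.4 289.6] alpha 0.3 yerr [-0.002 -1.     0.   ] Fjig [ 0.2 -0.5  0.3] w 0.035 gf 0.0 t 34.375
-4 [[319.0, 171.0], [319.0, 171.0], [319.0, 174.0], [319.0, 175.0]]
0 [[319.0, 173.0], [319.0, 173.0], [319.0, 177.0], [319.0, 179.0]]
4 [[319.0, 174.0], [319.0, 175.0], [319.0, 181.0], [319.0, 183.0]]
lip/ear [[319.0, 183.0], [319.0, 186.0], [319.0, 167.0], [318.0, 138.0]]
[409  40   8  17  86] [413.  48.]
[376 151  20  15 185] [386. 158.]
[ 268  163   64   82 3908] [300. 205.]
[  0 231   6  29  95] [  1. 243.]
[235 302  16  64 478] [241. 335.]
[388 303  16  63 481] [397. 335.]
[  90  351   38   49 1418] [108. 376.]
153 ['9c8b86', '9c8b85', '9d8c86', '6a645e', '812e27', '842219', '852319', '86241c', '85241b', '86241c', '86251d', '85251c', '862a21', '69625a', 'a6948d', 'a99791', 'a79790']
157 ['a9978f', 'a8958e', 'a9958e', '6d675e', '872e23', '82281d', '82281e', '83281d', '842a21', '81271e', '82261d', '82261b', '85281c', '686158', 'a99790', 'aa9993', 'ac9a93']
161 ['aa978f', 'aa978f', 'a9968f', '71685f', '8d3225', '8e291f', '8f2c21', '8e2a1d', '8d3321', 
[... 1654 characters left out ...]

201 ['bf7435', 'bf7332', 'c27434', 'c47436', 'c37433', 'c67637', 'c47535', 'c27433', 'c07332', 'c67634', 'ce7b37', '885226', '7b4a24', '7b4c25', '8b5328', 'c97936', 'c57534']
205 ['ca7834', 'c97835', 'c67635', 'c47636', 'bf7232', 'c07235', 'be7231', 'bf7332', 'c07434', 'c27535', 'c07435', '774824', '72451f', '7b4a24', 'ae6a30', 'ce7a36', 'ce7b38']
209 ['db823c', 'da823c', 'd9823a', 'd67f39', 'd47f3a', 'cf7c38', 'cb7937', 'c87736', 'c37534', 'c27435', 'bb7031', '704320', '6f421f', '704421', 'b76f33', 'bf7334', 'c07232']
213 ['cf7c38', 'd27d39', 'd57f39', 'd7813b', 'd9813a', 'd98139', 'd88239', 'd9833b', 'd8823a', 'd57f39', 'cb7a38', '7a4924', '774822', '774922', 'c27336', 'bf7232', 'bb7032']
```

```bash
python3 -c "
from bench import job
print(job.finish_job())"
```

```text
the job is handed in; nothing more can be done
None
```

The job is handed in at 34.4 s of the allowed 59: tube against the stop, cap pressed home, and the bolt upright in the slot with its nut on the ear behind the lip. The last camera frame, read as pixel values, fits this. Two slips: I viewed 11 pictures instead of 10, and one probing touch pressed the tube at about 29 N.

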